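Change the filter cartridges of the bench dust extractor

ROBOT

A 6-joint arm with a two-finger parallel gripper is mounted at the origin on the work surface. World frame = base frame: x ahead of the robot, y to its left, z up, the work surface at z = 0. Lengths are in m, angles in degrees, forces in N, time in s.
With the tool pointing down it reaches from about 0.4 to 0.825 m from the base axis. Payload 7 kg.
Tool frame: the origin (TCP) lies between the finger pads, 19 mm behind the fingertips; this is the grasp point; z points along the fingers, y is the line along which they close (so a half turn about z gives the same grasp; the last joint's range is limited). The gripper opens to 88 mm and grips with 3 to 60 N. Pads are 19 mm wide; open, the fingers measure 130 mm over their backs; the gripper's body (78 mm by 193 mm) begins 47 mm behind the grasp point.
Start: joints at [-58.035, 20.546, 0.682, 0, -70.136, -16.507], TCP at [0.18, -0.651, 0.245] pointing down, gripper open.
Joint ranges: [-176.03, 176.03], [-82.01, 121.73], [-58.28, 71.71], [-173.87, 95.51], [-174.79, -0.11], [-173.66, 173.66]. Speed limits (degrees/s): [136.94, 136.94, 172.46, 180, 180, 180].

INTERFACE

Orientations are given as [roll, pitch, yaw] about the fixed x, y, z axes, in that order (R = Rz(yaw) Ry(pitch) Rx(roll)).
In Python, from plant import ctrl gives the robot as it stands. The module is installed in compiled form; this text tells all that it offers.
- The arm moves only by the shell command python3 -m creep 'ROWS'. ROWS is JSON, a list of rows, each an object with "grip": the closure, from 0 (fully open) to 1 (shut); "delta_pos": the shift along the tool's x, y, z scaled (see below), a list of three; "rotation": the turn, a rotation vector about the tool's x, y, z scaled (see below), a list of three. A call has 1 to 5 rows; each row is the pose to reach, as a shift and turn from the pose commanded when the call began, along the tool's axes at that moment; what a row does not reach only later rows make up. The controller multiplies each number of a shift by 10 cm and each number of a turn by pi/2 rad. A row lasts 1/10 s, in which the tool goes at most 50 mm and 8.59 degrees, less where a joint would pass 70% of its speed; a pose out of reach is approached as far as the arm can. A call with a number of a shift or a turn outside -1 to 1 is refused whole. A call with a gripper value outside its range is refused whole. The fingers move at their own pace and stop on an object; the grip force is fixed at half the most. Time passes only in rows, so rows that repeat a pose let the fingers close. It gives the time, the measured TCP pose, the force, the opening and the grip force at its end, in the units of the state.
- ctrl.get_obs(): the state, without advancing time (a new reading comes with each control period).
- ctrl.snapshot(name): name is "scene" or "top" or "wrist"; returns a dict with "color" (420x560x3 uint8, red, green, blue), "intrinsics" (3x3 intrinsics, pixels), "distortion" ([k1, k2, p1, p2, k3] as OpenCV has them; the pictures are not rectified), "R" (3x3) and "t" (3): a world point X has camera coordinates R X + t. Camera axes: x right, y down, z forward; pixel columns grow to the right and rows downward; lengths in m; the calibration is good to about 2 mm. A picture is of the moment at which its call begins. There is no depth.
- ctrl.close_job(): hands the job in; it is judged then, once.
The state is a dict: "clock": time; "joint_pos": joint angles; "qvel": joint speeds; "tau": joint torques, N m; "tool_pos": TCP position; "orientation": TCP orientation; "force": force on the tool from outside, world axes, zero at the start; "moment": the same for the moment, N m; "opening": finger opening in m; "gripper_force": force on a finger pad.
Only numpy, scipy, OpenCV 4.12 (cv2) and the standard library are available. Lean on these libraries where they do the work, as an engineer would, in place of code of your own. Each camera call takes 0.05 s, during which the arm holds its last target. There are 200 camera calls.

TASK

Change the extractor's filters: first unscrew the red cap of the vent jar all the way to its open stop, before any dark used cartridge is pulled; then take every used cartridge off its spigot and stand it upright in the aluminium tray, and push every white fresh cartridge fully home onto a spigot, one to a spigot (any spigot; one may stay bare). When all that is done, screw the red cap fully shut, and last of all turn the black meter knob back to its zero stop. Leave the other things on the bench where they are.

Things in the scene. Friction and masses are not known exactly. Their poses are not given: they have to be found in the camera images.
- fresh1: fresh filter cartridge with clean WHITE media, a rigid hollow cylinder standing on end: outside diameter 56 mm, bore 34 mm right through, 64 mm long, about 150 g, heavy steel foot ring below, blue band on top. Origin: centre of its lower (steel) end, z up its axis. At the start it stands on the table, on the thin green mat. Two or three fresh ones are present; an absent one reads None.
- fresh2: fresh filter cartridge with clean WHITE media, a rigid hollow cylinder standing on end: outside diameter 56 mm, bore 34 mm right through, 64 mm long, about 150 g, heavy steel foot ring below, blue band on top. Origin: centre of its lower (steel) end, z up its axis. At the start it stands on the table, on the thin green mat. Two or three fresh ones are present; an absent one reads None.
- fresh3: fresh filter cartridge with clean WHITE media, a rigid hollow cylinder standing on end: outside diameter 56 mm, bore 34 mm right through, 64 mm long, about 150 g, heavy steel foot ring below, blue band on top. Origin: centre of its lower (steel) end, z up its axis. At the start it stands on the table, on the thin green mat. Two or three fresh ones are present; an absent one reads None.
- used1: used filter cartridge with DARK BROWN media, a rigid hollow cylinder standing on end: outside diameter 56 mm, bore 34 mm right through, 64 mm long, about 150 g, heavy steel foot ring below, blue band on top. Origin: centre of its lower (steel) end, z up its axis. At the start it is seated on port1 of the extractor. One or two used ones are present, on any of the ports; an absent one reads None.
- used2: used filter cartridge with DARK BROWN media, a rigid hollow cylinder standing on end: outside diameter 56 mm, bore 34 mm right through, 64 mm long, about 150 g, heavy steel foot ring below, blue band on top. Origin: centre of its lower (steel) end, z up its axis. At the start it is seated on port2 of the extractor. One or two used ones are present, on any of the ports; an absent one reads None.
- used3: used filter cartridge with DARK BROWN media, a rigid hollow cylinder standing on end: outside diameter 56 mm, bore 34 mm right through, 64 mm long, about 150 g, heavy steel foot ring below, blue band on top. Origin: centre of its lower (steel) end, z up its axis. At the start it is seated on port3 of the extractor. One or two used ones are present, on any of the ports; an absent one reads None.
- extractor: fixed dust extractor. Origin on the table under its middle spigot. Low grey block: 90 mm in x (+-45), 360 mm in y (+-180), 35 mm tall, with three upright steel spigots in a row along its y, 115 mm apart. Behind it (local x from 85 to 185 mm) stands the black housing, 90 mm tall (a hose stub to 140).
- port1 (a point): foot of spigot 1 (extractor y -115 mm), amid its orange seat ring, 35 mm above the table. Spigot: upright post, 31 mm in diameter for 30 mm, then tapering to 16 mm at 44 mm above this point. A cartridge slides freely straight on and off with 1.5 mm clearance all round; fully home, its lower end rests on this seat.
- port2 (a point): foot of spigot 2 (extractor y 0 mm), amid its orange seat ring, 35 mm above the table. Spigot: upright post, 31 mm in diameter for 30 mm, then tapering to 16 mm at 44 mm above this point. A cartridge slides freely straight on and off with 1.5 mm clearance all round; fully home, its lower end rests on this seat.
- port3 (a point): foot of spigot 3 (extractor y 115 mm), amid its orange seat ring, 35 mm above the table. Spigot: upright post, 31 mm in diameter for 30 mm, then tapering to 16 mm at 44 mm above this point. A cartridge slides freely straight on and off with 1.5 mm clearance all round; fully home, its lower end rests on this seat.
- vent_cap (a joint): angle (rad) of the red screw cap of the amber vent jar (jar fixed, 92 mm across at the foot): 0 shut (stop; white mark on the bar over the white tab on the jar's neck), grows as it is unscrewed, counter-clockwise from above, to 2.2 fully open (stop). Captive: it only turns, does not rise or come off, and stays where it is left (friction 0.06 N m).
- cap_grip (a point): on the cap's axis, 145 mm above the table, 4 mm below the top of its grip bar; turns with the cap. x runs along the bar (54 mm long in x, 14 mm wide in y, 28 mm tall); the disc under it, 64 mm across, has its top 24 mm below this point. A TCP here pointing down, fingers closing along y, grips the bar.
- meter_knob (a joint): angle (rad) of the black knob on the fixed blue service meter box (110 x 110 x 50 mm): 0 is the zero stop (orange pointer at the red tick), grows clockwise seen from above up to 3.6 (turn it counter-clockwise to go back). Starts between 1.2 and 3.2. It stays where it is left (friction 0.05 N m).
- knob_grip (a point): on the knob's axis, 85.5 mm above the table, 4 mm below the top of its grip bar; turns with the knob. x runs along the bar (46 mm long in x, 14 mm wide in y, 28 mm tall, pointer end at -x); the disc under it, 48 mm across, has its top 24 mm below this point. A TCP here pointing down, fingers closing along y, grips the bar.
- tray: fixed aluminium tray for used cartridges, outside 130 mm in x, 210 mm in y, walls 22 mm tall and 5 mm thick, floor 5 mm above the table; origin at the centre of its underside. Two cartridges stand side by side along its y (50 mm either side of the middle).
- mat: flat green mat, 110 mm in x, 310 mm in y, flush with the table, where the fresh cartridges stand; origin at its centre
- vise: loose steel ball vise, 84 mm across, 62 mm tall; not part of the job, to be left alone
- parts_box: loose clear plastic parts box 70 x 50 x 22 mm; not part of the job, to be left alone
- screwdriver: loose screwdriver with an orange handle, 160 mm long; not part of the job, to be left alone
- brush: loose bench brush with a wooden handle, 160 mm long; not part of the job, to be left alone
- oil: loose white bottle with a red cap, 50 mm across, 110 mm tall; not part of the job, to be left alone
- flux: loose amber jar with a black lid, 56 mm across, 60 mm tall; not part of the job, to be left alone
- wrench: loose steel wrench, 140 mm long; not part of the job, to be left alone
Mind the look-alikes: they are no part of the job. What is shaped like the part that bears meter_knob but turquoise is not meant. Of the things that look like the part that bears vent_cap, take the one that is farthest from the robot's base at the start.

How it is judged (in metres and radians):
On the way, in this order (a step that is already met when the one before it is completed fails the run):
1. the vent cap is unscrewed to its open stop (value of joint vent_cap above 2 rad), for 0.2 s.
2. every used cartridge stands in the tray and every fresh one is fully home on a spigot (((horizontal distance between fresh1 and port1 below 0.005 m and z of fresh1 in the frame of port1 between -0.004 and 0.004 m and angle between fresh1's own z axis and vertical below 0.1 rad) or (horizontal distance between fresh1 and port2 below 0.005 m and z of fresh1 in the frame of port2 between -0.004 and 0.004 m and angle between fresh1's own z axis and vertical below 0.1 rad) or (horizontal distance between fresh1 and port3 below 0.005 m and z of fresh1 in the frame of port3 between -0.004 and 0.004 m and angle between fresh1's own z axis and vertical below 0.1 rad)) and ((horizontal distance between fresh2 and port1 below 0.005 m and z of fresh2 in the frame of port1 between -0.004 and 0.004 m and angle between fresh2's own z axis and vertical below 0.1 rad) or (horizontal distance between fresh2 and port2 below 0.005 m and z of fresh2 in the frame of port2 between -0.004 and 0.004 m and angle between fresh2's own z axis and vertical below 0.1 rad) or (horizontal distance between fresh2 and port3 below 0.005 m and z of fresh2 in the frame of port3 between -0.004 and 0.004 m and angle between fresh2's own z axis and vertical below 0.1 rad)) and ((horizontal distance between fresh3 and port1 below 0.005 m and z of fresh3 in the frame of port1 between -0.004 and 0.004 m and angle between fresh3's own z axis and vertical below 0.1 rad) or (horizontal distance between fresh3 and port2 below 0.005 m and z of fresh3 in the frame of port2 between -0.004 and 0.004 m and angle between fresh3's own z axis and vertical below 0.1 rad) or (horizontal distance between fresh3 and port3 below 0.005 m and z of fresh3 in the frame of port3 between -0.004 and 0.004 m and angle between fresh3's own z axis and vertical below 0.1 rad)) and x of used1 in the frame of tray between -0.045 and 0.045 m and y of used1 in the frame of tray between -0.085 and 0.085 m and z of each of used1, used2, used3 in the frame of tray below 0.012 m and angle between each of used1, used2, used3's own z axis and vertical below 0.2 rad and x of used2 in the frame of tray between -0.045 and 0.045 m and y of used2 in the frame of tray between -0.085 and 0.085 m and x of used3 in the frame of tray between -0.045 and 0.045 m and y of used3 in the frame of tray between -0.085 and 0.085 m), for 0.2 s.
3. the vent cap is screwed shut again (value of joint vent_cap below 0.12 rad), for 0.2 s.
4. the meter knob is back at zero (value of joint meter_knob below 0.12 rad), for 0.2 s.
At the end, for the whole second after the job is handed in: Every fresh cartridge stands upright (within 0.1 rad) and fully home on a spigot (within 4 mm of the seat in height, 5 mm of its centre); every used one stands upright (within 0.2 rad) on the tray's floor; the vent cap reads below 0.12 rad and the meter knob below 0.12 rad; all at rest (all of step 2 and value of joint each of vent_cap, meter_knob below 0.12 rad and linear speed of each of fresh1, fresh2, fresh3, used1, used2, used3 below 0.02 m/s); the robot touches nothing.
It fails at once if a used cartridge is pulled off its spigot while the vent cap is not open (value of joint vent_cap below 1.8 rad and z of any of used1, used2, used3 in the frame of extractor above 0.06 m).
It fails at once if a bystander on the bench is shifted by more than 3 cm (distance of any of vise, parts_box, screwdriver, brush, oil, flux, wrench from where it was at the start of the episode above 0.03 m).
Of used1, used2, used3 only 1 to 2 are there at a start; the rules pass over those that are not, and their reading is None.
Of fresh1, fresh2, fresh3 only 2 to 3 are there at a start; the rules pass over those that are not, and their reading is None.
At some moment in a run one of fresh1, fresh2, fresh3 may be knocked a few centimetres aside while the robot is not near it.
It also fails if it takes over 210 s, if anything falls off the work surface, if the arm or the gripper's body presses on something with over 40 N, if the wrist force passes 120 N, or if a joint passes its speed limit or range.

## Working session

There is one attempt and no reset: what is moved stays moved. The work goes in short steps, Python scripts to look and compute and a shell command to move; the robot and the scene stay as the last step left them, time stands still between calls to the robot, and variables do not carry over. Pictures are saved under pics/ and viewed, at most 14 in all, crops included, and the job is handed in when it is done.

```bash
mkdir -p pics; cat > h.py <<'E'
import numpy as np, cv2, pickle
from plant import ctrl
from scipy.spatial.transform import Rotation as Ro
def snap(n,save=None):
    s=ctrl.snapshot(n); s={k:np.array(v) for k,v in s.items()}
    if save:
        cv2.imwrite(f'pics/{save}.png',s['color'][:,:,::-1]); pickle.dump(s,open(f'pics/{save}.pkl','wb'))
    return s
def load(n): return pickle.load(open(f'pics/{n}.pkl','rb'))
def ray(s,uv):
    p=cv2.undistortPoints(np.array([[uv]],float),s['intrinsics'],s['distortion'])[0,0]
    d=s['R'].T@np.array([p[0],p[1],1]); o=-s['R'].T@s['t']; return o,d/np.linalg.norm(d)
def onz(s,uv,z):
    o,d=ray(s,uv); return o+d*(z-o[2])/d[2]
def tri(l):
    A=np.zeros((3,3));b=np.zeros(3)
    for s,uv in l:
        o,d=ray(s,uv);P=np.eye(3)-np.outer(d,d);A+=P;b+=P@o
    x=np.linalg.solve(A,b)
    return x,[float(np.linalg.norm(np.cross(x-ray(s,uv)[0],ray(s,uv)[1]))) for s,uv in l]
def proj(s,X): return cv2.projectPoints(np.array([X],float),cv2.Rodrigues(s['R'])[0],s['t'],s['intrinsics'],s['distortion'])[0][0,0]
def blobs(s,lo,hi,amin=30):
    h=cv2.cvtColor(s['color'],cv2.COLOR_RGB2HSV)
    m=cv2.inRange(h,lo,hi); n,_,st,c=cv2.connectedComponentsWithStats(m)
    return [(c[i].round(1),st[i]) for i in range(1,n) if st[i][4]>=amin]
def to(pos,yaw):
    """shift (units of 10cm) and turn (units of pi/2) to reach pos with tool down and given yaw (deg), from measured pose"""
    o=ctrl.get_obs(); R=Ro.from_euler('xyz',o['orientation'],degrees=True)
    T=Ro.from_euler('xyz',[180,0,yaw],degrees=True)
    return (R.inv().apply(np.array(pos)-o['tool_pos'])/0.1).round(3),((R.inv()*T).as_rotvec()/(np.pi/2)).round(3)
E
python3 - <<'E'
from h import *
for n in('scene','top','wrist'):
    s=snap(n,n+'0'); print(n,-s['R'].T@s['t'],s['R'][2])
o=ctrl.get_obs();print(o)
E
```

```text
scene [1.42190285 0.6926405  1.45550159] [-0.53425029 -0.39014335 -0.74990986]
top [0.13138695 0.01445595 1.70937729] [ 1.95605776e-01 -2.65644481e-04 -9.80682573e-01]
wrist [ 0.09873495 -0.67345218  0.38501167] [ 0.29697844  0.08269144 -0.95129697]
{'clock': 0.15, 'joint_pos': array([-5.80346800e+01,  2.05814511e+01,  6.45869041e-01, -1.53802363e-02,
       -7.01375359e+01, -1.65077426e+01]), 'qvel': array([-0.02483517, -0.10090866,  0.26193473,  0.15237509,  0.0588166 ,
       -0.09081432]), 'tau': array([-2.01100411e-03, -5.83277607e+01,  2.93289042e+01,  7.00120747e+00,
        8.77325510e-03, -1.11169779e-04]), 'tool_pos': array([ 0.17979496, -0.65024159,  0.24464217]), 'orientation': array([ 1.79925787e+02, -6.91366075e-03, -1.64547653e+02]), 'force': array([ 0.41913685, -1.33151271, -0.12397207]), 'moment': array([ 0.01731914, -0.00213703,  0.02323291]), 'gripper_force': 0.0, 'opening': 0.0876811966110454}
```

View pics/top0.png

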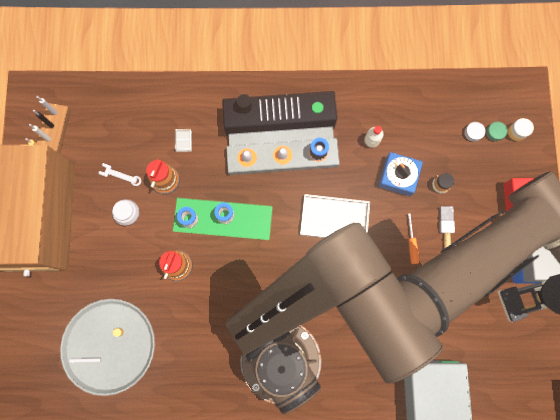

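View pics/scene0.png

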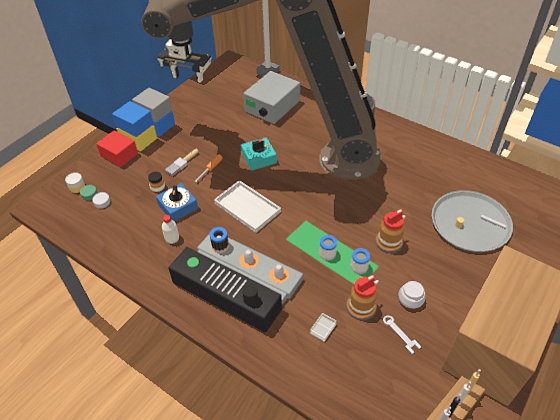

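Top view: the far vent jar has its red cap near (158,172), the near look-alike is at (174,263), fresh cartridges are at (186,217) and (224,213) on the mat, and one used cartridge is on the right spigot at (320,149). Bare spigots are at (248,157) and (284,154), the tray is at (335,218), and the blue meter is at (403,172). The scene view agrees, with the target cap at (364,290) and the turquoise decoy at (258,150).

```bash
cat > m1.py <<'E'
from h import *
T=load('top0');S=load('scene0')
C={'blue':((100,120,60),(118,255,255)),'red':((0,190,120),(4,255,255)),'orange':((8,170,180),(20,255,255)),'green':((55,120,80),(75,255,255))}
for k,(l,h) in C.items():
    for n,s in(('T',T),('S',S)):
        print(k,n,[(c.tolist(),int(b[4]),b[2:4].tolist()) for c,b in blobs(s,l,h,25)])
pts={'cap':((158,172),(364,287)),'decoy':((174,263),(393,221)),'used':((320,149),(219,238)),'f1':((186,217),(361,261)),'f2':((224,213),(328,245)),'knob':((403,172),(176,196)),'sp1':((248,155),(279,270)),'sp2':((284,152),(249,257))}
for k,(a,b) in pts.items(): x,e=tri([(T,a),(S,b)]);print(k,x.round(4),np.round(e,4))
E
python3 m1.py
```

```text
blue T [([319.2, 146.5], 163, [17, 18]), ([392.3, 156.9], 58, [16, 12]), ([404.6, 178.3], 222, [40, 34]), ([223.3, 211.6], 167, [18, 18]), ([185.7, 215.5], 179, [19, 18]), ([518.4, 277.4], 96, [11, 13])]
blue S [([108.6, 59.7], 12595, [161, 137]), ([202.8, 36.9], 772, [26, 46]), ([186.3, 63.3], 39, [17, 4]), ([546.9, 114.7], 1508, [35, 69]), ([177.4, 207.0], 447, [42, 31]), ([218.0, 234.7], 172, [17, 16]), ([328.0, 242.3], 145, [17, 15]), ([360.7, 255.8], 151, [18, 15])]
red T []
red S [([103.9, 152.0], 50, [17, 13]), ([113.5, 160.2], 26, [13, 7])]
orange T [([413.5, 252.8], 155, [10, 25])]
orange S []
green T [([317.2, 107.2], 72, [10, 9]), ([218.7, 218.8], 1644, [85, 38])]
green S [([250.1, 103.1], 40, [9, 8]), ([326.3, 251.1], 1443, [91, 62]), ([193.0, 261.6], 64, [11, 10])]
cap [0.5682 0.3683 0.1062] [0.0018 0.0018]
decoy [0.288  0.3163 0.1018] [0.0021 0.0021]
used [ 0.6474 -0.1307  0.07  ] [0.0005 0.0005]
f1 [0.4403 0.2927 0.0336] [0.001 0.001]
f2 [0.4504 0.1725 0.042 ] [0.001 0.001]
knob [ 0.5746 -0.3925  0.0511] [0.0002 0.0002]
sp1 [0.6334 0.0993 0.0558] [0.0022 0.0022]
sp2 [ 0.6434 -0.0145  0.0497] [0.0035 0.0035]
```

```bash
python3 -m creep '[{"grip":0,"delta_pos":[0,0,-0.6],"rotation":[0,0,0.172]},{"grip":0,"delta_pos":[0,0,-0.6],"rotation":[0,0,0.172]},{"grip":0,"delta_pos":[0,0,-0.6],"rotation":[0,0,0.172]}]'
python3 -m creep '[{"grip":0,"delta_pos":[-0.5,0.33,0],"rotation":[0,0,0]},{"grip":0,"delta_pos":[-0.94,0.65,0],"rotation":[0,0,0]},{"grip":0,"delta_pos":[-0.94,0.65,0],"rotation":[0,0,0]}]'
python3 -m creep '[{"grip":0,"delta_pos":[-0.5,0.33,0],"rotation":[0,0,0]},{"grip":0,"delta_pos":[-0.94,0.65,0],"rotation":[0,0,0]},{"grip":0,"delta_pos":[-0.94,0.65,0],"rotation":[0,0,0]}]'
python3 - <<'E'
from h import *
o=ctrl.get_obs();print(o['joint_pos'].round(1),o['orientation'].round(1),o['tool_pos'].round(3)); print(load('wrist0')['intrinsics'].round(0).tolist())
E
```

```text
clock: 0.45
tool_pos: [0.1802, -0.6515, 0.3081]
orientation: [-179.8, 0.1, 179.8]
force: [0.3, -0.5, -0.2]
opening: 0.0878
gripper_force: 0.0
clock: 0.75
tool_pos: [0.2765, -0.5831, 0.3043]
orientation: [179.9, -0.0, -179.8]
force: [-1.0, -1.0, 0.5]
opening: 0.0877
gripper_force: 0.0
clock: 1.05
tool_pos: [0.3707, -0.5181, 0.3043]
orientation: [179.9, -0.0, -179.8]
force: [0.1, -0.2, -0.3]
opening: 0.0875
gripper_force: 0.0
[-36.9  15.3   0.9  -0.  -75.7 -52.8] [ 179.9   -0.  -179.8] [ 0.371 -0.518  0.304]
[[325.0, 0.0, 276.0], [0.0, 325.0, 214.0], [0.0, 0.0, 1.0]]
```

```bash
python3 -m creep '[{"grip":0,"delta_pos":[-0.5,0.33,0],"rotation":[0,0,0]},{"grip":0,"delta_pos":[-0.94,0.65,0],"rotation":[0,0,0]},{"grip":0,"delta_pos":[-0.94,0.65,0],"rotation":[0,0,0]}]' | grep tool
python3 -m creep '[{"grip":0,"delta_pos":[-0.5,0.33,0],"rotation":[0,0,0]},{"grip":0,"delta_pos":[-0.94,0.65,0],"rotation":[0,0,0]},{"grip":0,"delta_pos":[-0.94,0.65,0],"rotation":[0,0,0]},{"grip":0,"delta_pos":[-0.94,0.65,0],"rotation":[0,0,0]}]' |grep tool
python3 -c "
from h import *
snap('wrist','w_meter')"
```

```text
tool_pos: [0.4646, -0.4533, 0.3041]
tool_pos: [0.5572, -0.3894, 0.3038]
```

View pics/w_meter.png

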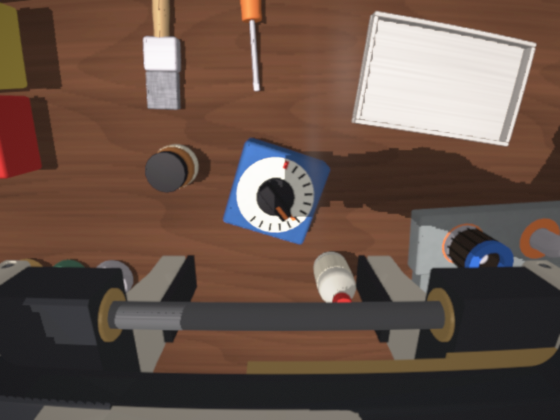

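Wrist view: the meter knob is at (274,195), with its pointer toward (290,217) and the red tick at (286,164). The tray corners are (374,14), (533,44), (509,142) and (355,122), and the used cartridge is at (485,255). Next I'll sweep left and save views as I go.

```bash

python3 -m creep '[{"grip":0,"delta_pos":[-0.35,0.35,0],"rotation":[0,0,0]},{"grip":0,"delta_pos":[-0.7,0.7,0],"rotation":[0,0,0]},{"grip":0,"delta_pos":[-0.7,1,0],"rotation":[0,0,0]},{"grip":0,"delta_pos":[-0.7,1,0],"rotation":[0,0,0]}]' | grep tool
python3 -c "
from h import *
snap('wrist','w1')"
python3 -m creep '[{"grip":0,"delta_pos":[-0.3,0.4,0],"rotation":[0,0,0]},{"grip":0,"delta_pos":[-0.6,0.8,0],"rotation":[0,0,0]},{"grip":0,"delta_pos":[-0.7,1,0],"rotation":[0,0,0]},{"grip":0,"delta_pos":[-0.7,1,0],"rotation":[0,0,0]}]' | grep tool
python3 -c "
from h import *
snap('wrist','w2')"
python3 -m creep '[{"grip":0,"delta_pos":[0,0.5,0],"rotation":[0,0,0]},{"grip":0,"delta_pos":[0,1,0],"rotation":[0,0,0]},{"grip":0,"delta_pos":[0,1,0],"rotation":[0,0,0]}]' | grep tool
python3 -m creep '[{"grip":0,"delta_pos":[0,0.5,0],"rotation":[0,0,0]},{"grip":0,"delta_pos":[0,1,0],"rotation":[0,0,0]},{"grip":0,"delta_pos":[0,1,0],"rotation":[0,0,0]},{"grip":0,"delta_pos":[0,1,0],"rotation":[0,0,0]}]' | grep tool
python3 -c "
from h import *
snap('wrist','w3')"
python3 -m creep '[{"grip":0,"delta_pos":[0.2,0.4,0],"rotation":[0,0,0]},{"grip":0,"delta_pos":[0.4,0.8,0],"rotation":[0,0,0]},{"grip":0,"delta_pos":[0.5,1,0],"rotation":[0,0,0]}]' | grep tool
python3 -m creep '[{"grip":0,"delta_pos":[0.2,0.4,0],"rotation":[0,0,0]},{"grip":0,"delta_pos":[0.3,0.8,0],"rotation":[0,0,0]},{"grip":0,"delta_pos":[0.4,1,0],"rotation":[0,0,0]},{"grip":0,"delta_pos":[0.4,1,0],"rotation":[0,0,0]}]' | grep tool
python3 -c "
from h import *
snap('wrist','w4')"
python3 -m creep '[{"grip":0,"delta_pos":[0.2,0.4,0],"rotation":[0,0,0]},{"grip":0,"delta_pos":[0.3,0.8,0],"rotation":[0,0,0]},{"grip":0,"delta_pos":[0.3,1,0],"rotation":[0,0,0]},{"grip":0,"delta_pos":[0.3,1,0],"rotation":[0,0,0]}]' | grep tool
python3 - <<'E'
from h import *
snap('wrist','w5')
print(ctrl.get_obs()['clock'])
E
python3 - <<'E'
import cv2,numpy as np
a=[cv2.imread(f'pics/{n}.png')[:340] for n in('w2','w3','w4','w5')]
im=np.vstack([np.hstack(a[:2]),np.hstack(a[2:])]);cv2.imwrite('pics/m.png',cv2.resize(im,(800,486),interpolation=cv2.INTER_AREA))
E
```

```text
tool_pos: [0.6258, -0.2889, 0.305]
tool_pos: [0.6966, -0.1898, 0.3046]
tool_pos: [0.6955, -0.0882, 0.3058]
tool_pos: [0.6958, 0.0084, 0.3057]
tool_pos: [0.6452, 0.1088, 0.3057]
tool_pos: [0.6058, 0.2095, 0.3057]
tool_pos: [0.577, 0.3097, 0.3049]
4.65
```

View pics/m.png

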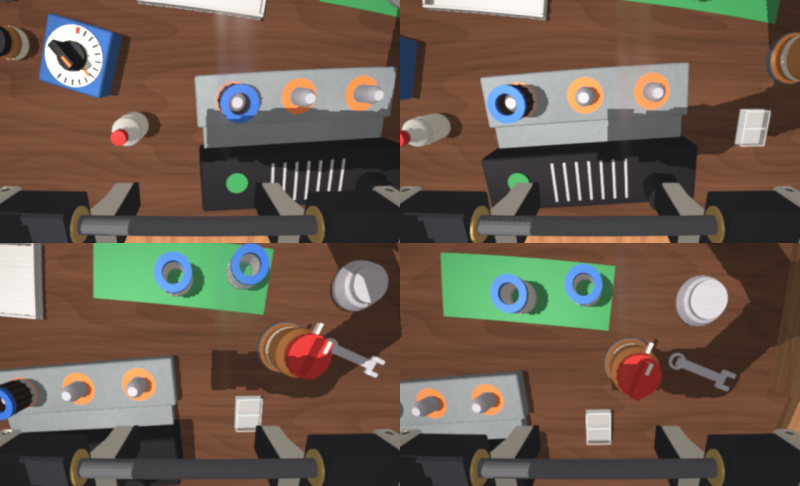

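Montage of w2–w5 (scale 0.714): the cap in w5 is at montage (638,372), and the fresh rings are at (512,294) and (583,285). The spigots and used cartridge are clear in w2 and w3. I'll measure these and zoom on the cap.

```bash
cat > m2.py <<'E'
from h import *
def rings(s):
    h=cv2.cvtColor(s['color'],cv2.COLOR_RGB2HSV);m=cv2.inRange(h,(100,110,60),(118,255,255));m[335:]=0
    out=[]
    for c in cv2.findContours(m,cv2.RETR_EXTERNAL,cv2.CHAIN_APPROX_NONE)[0]:
        if cv2.contourArea(c)<500: continue
        e=cv2.fitEllipse(cv2.convexHull(c)); out.append((np.round(e[0],1).tolist(),np.round(e[1],1).tolist()))
    return out
if __name__=='__main__':
    for n in('w_meter','w1','w2','w3','w4','w5'):
        s=load(n);print(n,'blue',rings(s))
        print('  orange',[(c.tolist(),int(b[4])) for c,b in blobs(s,(8,170,150),(20,255,255),150)],'red',[(c.tolist(),int(b[4])) for c,b in blobs(s,(0,190,60),(5,255,255),150)])
    a=load('w4')['color'][90:240,300:530,::-1];b=load('w5')['color'][100:250,240:440,::-1];c=load('w2')['color'][0:150,40:190,::-1]
    b=np.hstack([a,b]);cv2.imwrite('pics/z.png',np.hstack([cv2.resize(x,None,fx=1.85,fy=1.85,interpolation=cv2.INTER_CUBIC) for x in (b,)]))
    print(cv2.imread('pics/z.png').shape)
E
python3 m2.py
```

```text
w_meter blue [([488.7, 257.3], [33.0, 49.3]), ([274.5, 191.4], [103.8, 117.2])]
  orange [([250.4, 9.5], 242)] red [([16.4, 136.7], 1942)]
w1 blue [([417.4, 207.8], [48.6, 52.4]), ([194.3, 137.2], [110.1, 126.2])]
  orange [] red []
w2 blue [([335.2, 144.2], [54.4, 55.5]), ([110.1, 78.5], [113.9, 134.8])]
  orange [([415.5, 153.1], 195)] red []
w3 blue [([149.7, 145.1], [52.8, 56.2]), ([3.2, 95.1], [63.1, 86.1])]
  orange [] red []
w4 blue [([-2.8, 223.4], [44.4, 53.1]), ([241.9, 40.4], [53.1, 57.6]), ([349.8, 29.3], [53.4, 58.6])]
  orange [] red []
w5 blue [([152.3, 70.3], [50.8, 56.0]), ([256.7, 57.1], [52.8, 56.3])]
  orange [] red []
(278, 796, 3)
```

View pics/z.png

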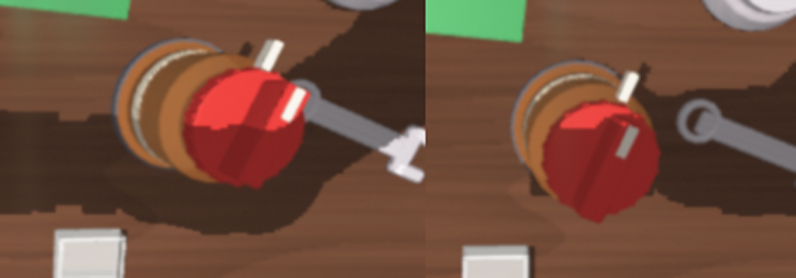

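The white bar mark is at zoomed (293,105) in w4 and (627,142) in w5, and the bar runs down-left to (245,185) and (598,218). The tab on the neck lies at the mark's end, so the cap is shut.

```bash
cat > m3.py <<'E'
from h import *
from m2 import rings
w={k:load(k) for k in('w_meter','w1','w2','w3','w4','w5')}
def red(s):
    h=cv2.cvtColor(s['color'],cv2.COLOR_RGB2HSV);m=cv2.inRange(h,(0,190,60),(4,255,255))|cv2.inRange(h,(174,170,60),(180,255,255))
    cs=[c for c in cv2.findContours(m,cv2.RETR_EXTERNAL,cv2.CHAIN_APPROX_NONE)[0] if cv2.contourArea(c)>800]
    return [cv2.fitEllipse(cv2.convexHull(c)) for c in cs]
r4,r5=red(w['w4']),red(w['w5']);print(r4,r5)
if r4 and r5: print('capdisc',tri([(w['w4'],r4[0][0]),(w['w5'],r5[0][0])]),onz(w['w4'],r4[0][0],.121),onz(w['w5'],r5[0][0],.121))
z4=lambda x,y:(300+x/1.85,90+y/1.85); z5=lambda x,y:((x-425.5)/1.85+240,100+y/1.85)
for k,a,b in(('mark',(293,105),(627,142)),('far',(245,185),(598,218))):
    print(k,tri([(w['w4'],z4(*a)),(w['w5'],z5(*b))]))
print('f_a',tri([(w['w4'],(241.9,40.4)),(w['w5'],(152.3,70.3))]))
print('f_b',tri([(w['w4'],(349.8,29.3)),(w['w5'],(256.7,57.1))]))
print('used',tri([(w['w1'],(417.4,207.8)),(w['w2'],(335.2,144.2)),(w['w3'],(149.7,145.1))]))
E
python3 m3.py
```

```text
[] []
mark (array([0.55308575, 0.37634365, 0.15012553]), [0.00019125998691132512, 0.00019125998691136122])
far (array([0.59933601, 0.36737548, 0.13053455]), [0.0002593643841368532, 0.0002593643841368408])
f_a (array([0.45031257, 0.17224917, 0.06316201]), [2.0409964589594157e-05, 2.040996458960374e-05])
f_b (array([0.43844831, 0.28800007, 0.06229398]), [0.00011445514255155853, 0.00011445514255150806])
used (array([ 0.64807409, -0.12803859,  0.09536763]), [0.0002674374146670719, 0.00038698009344065505, 0.00015063965464901275])
```

```bash
python3 - <<'E'
from h import *
for n,ps in(('w5',[(340,160),(335,190),(355,200),(325,200)]),('w4',[(430,140),(425,165)]),('w3',[(260,130),(240,140)]),('w2',[(415,150),(90,70)])):
    h=cv2.cvtColor(load(n)['color'],cv2.COLOR_RGB2HSV); print(n,[h[v,u].tolist() for u,v in ps])
E
cat > m4.py <<'E'
from h import *
def mask(s,kind):
    h=cv2.cvtColor(s['color'],cv2.COLOR_RGB2HSV)
    if kind=='red': m=cv2.inRange(h,(0,195,70),(4,255,255))|cv2.inRange(h,(174,150,60),(180,255,255))
    if kind=='orange': m=cv2.inRange(h,(6,150,100),(18,255,255))
    return m
def ell(s,kind,box,hull=True):
    u0,v0,u1,v1=box;m=np.zeros(s['color'].shape[:2],np.uint8);m[v0:v1,u0:u1]=mask(s,kind)[v0:v1,u0:u1]
    p=cv2.findNonZero(m); e=cv2.fitEllipse(cv2.convexHull(p)); return np.round(e[0],1),np.round(e[1],1)
if __name__=='__main__':
    w={k:load(k) for k in('w2','w3','w4','w5')}
    a=ell(w['w4'],'red',(380,110,480,205));b=ell(w['w5'],'red',(290,140,380,225));print(a,b)
    print('cap',tri([(w['w4'],a[0]),(w['w5'],b[0])]),onz(w['w4'],a[0],.121),onz(w['w5'],b[0],.121))
    B={'p_mid':{'w2':(380,105,450,165),'w3':(230,100,290,165)},'p_left':{'w2':(470,100,550,160),'w3':(320,95,390,155),'w4':(160,175,225,230),'w5':(90,190,150,245)},'p_mid2':{'w4':(75,180,140,235),'w3':(230,100,290,165)}}
    for k,d in B.items():
        l=[(w[n],ell(w[n],'orange',bx)) for n,bx in d.items()]
        print(k,[(x[1][0].tolist(),x[1][1].tolist(),onz(x[0],x[1][0],.035).round(4)) for x in l], tri([(x[0],x[1][0]) for x in l]))
E
python3 m4.py
```

```text
w5 [[1, 184, 235], [0, 186, 130], [0, 188, 133], [0, 186, 118]]
w4 [[1, 186, 240], [0, 188, 129]]
w3 [[160, 7, 224], [17, 148, 254]]
w2 [[12, 175, 243], [120, 11, 24]]Traceback (most recent call last):
  File "m4.py", line 12, in <module>
    a=ell(w['w4'],'red',(380,110,480,205));b=ell(w['w5'],'red',(290,140,380,225));print(a,b)
  File "m4.py", line 9, in ell
    p=cv2.findNonZero(m); e=cv2.fitEllipse(cv2.convexHull(p)); return np.round(e[0],1),np.round(e[1],1)
                                           ~~~~~~~~~~~~~~^^^
cv2.error: OpenCV(4.12.0) /io/opencv/modules/imgproc/src/convhull.cpp:143: error: (-215:Assertion failed) total >= 0 && (depth == CV_32F || depth == CV_32S) in function 'convexHull'
```

```bash
sed -i "s/(0,195,70)/(0,170,70)/; s/(6,150,100),(18/(6,110,100),(19/" m4.py; python3 m4.py
```

```text
(array([432.3, 157.6]), array([62.5, 69.4])) (array([334.6, 185.9]), array([62.2, 64.6]))
cap (array([0.56879818, 0.3693984 , 0.11678636]), [0.0005448868995333723, 0.0005448868995335483]) [0.5676772  0.36712462 0.121     ] [0.56835429 0.3688008  0.121     ]
p_mid [([417.9, 134.0], [46.3, 51.6], array([ 0.6407, -0.0134,  0.035 ])), ([258.8, 133.1], [49.1, 50.6], array([ 0.6406, -0.0136,  0.035 ]))] (array([ 0.64062177, -0.01361213,  0.03543585]), [5.35518479500621e-05, 5.3551847950200225e-05])
p_left [([505.2, 130.1], [42.4, 51.7], array([0.6334, 0.1012, 0.035 ])), ([352.0, 127.0], [48.6, 51.6], array([0.6329, 0.1013, 0.035 ])), ([193.8, 197.6], [43.9, 47.5], array([0.633 , 0.1008, 0.035 ])), ([122.3, 218.6], [39.9, 46.8], array([0.633 , 0.1005, 0.035 ]))] (array([0.6329785 , 0.10094259, 0.03552873]), [0.0003633968889084835, 0.0002534117582896789, 0.00011114187750726952, 0.00021660040499634712])
p_mid2 [([109.7, 203.3], [40.5, 47.4], array([ 0.6405, -0.0141,  0.035 ])), ([258.8, 133.1], [49.1, 50.6], array([ 0.6406, -0.0136,  0.035 ]))] (array([ 0.6404382 , -0.01364745,  0.03570185]), [0.00012138355172761437, 0.00012138355172743586])
```

```bash
python3 - <<'E'
from h import *
w4,w5=load('w4'),load('w5')
z4=lambda x,y:(300+x/1.85,90+y/1.85); z5=lambda x,y:((x-425.5)/1.85+240,100+y/1.85)
t,e=tri([(w4,z4(268,55)),(w5,z5(627,87))]);print('tab',t,e)
c=np.array([.5682,.3685])
print('ang',np.degrees(np.arctan2(*(t[:2]-c)[::-1])))
for n,z in(('w4',z4),('w5',z5)): pass
a=onz(w5,z5(631,127),.149);b=onz(w5,z5(617,157),.149);print('mark ends w5',a,b,np.degrees(np.arctan2(*(a-b)[1::-1])))
a=onz(w4,z4(302,90),.149);b=onz(w4,z4(286,121),.149);print('mark ends w4',a,b,np.degrees(np.arctan2(*(a-b)[1::-1])))
print(ctrl.get_obs()['joint_pos'].round(1))
for y in(150,155,160,-20): print(y,*to((.568,.3685,.19),y))
E
```

```text
tab [0.53099265 0.38545979 0.1005761 ] [0.0002266253218705676, 0.00022662532187073898]
ang 155.49563320789736
mark ends w5 [0.54553449 0.37805168 0.149     ] [0.56083277 0.37196089 0.149     ] 158.2907548151536
mark ends w4 [0.54593939 0.38057136 0.149     ] [0.56140245 0.37465629 0.149     ] 159.0666905465403
[  45.2   17.     3.2    0.   -76.3 -135.2]
150 [0.09  0.6   1.149] [-0.    -0.     0.333]
155 [0.09  0.6   1.149] [-0.    -0.     0.277]
160 [0.09  0.6   1.149] [-0.    -0.     0.222]
-20 [0.09  0.6   1.149] [ 0.000e+00 -1.000e-03 -1.778e+00]
```

```bash

python3 -m creep '[{"grip":0,"delta_pos":[0.09,0.3,0],"rotation":[0,0,0.09]},{"grip":0,"delta_pos":[0.09,0.6,0],"rotation":[0,0,0.18]},{"grip":0,"delta_pos":[0.09,0.6,0],"rotation":[0,0,0.244]},{"grip":0,"delta_pos":[0.09,0.6,0],"rotation":[0,0,0.244]}]' | grep tool
python3 -m creep '[{"grip":0,"delta_pos":[0,0,0.4],"rotation":[0,0,0]},{"grip":0,"delta_pos":[0,0,0.8],"rotation":[0,0,0]},{"grip":0,"delta_pos":[0,0,0.8],"rotation":[0,0,0]}]' | grep -E 'tool|ori'
python3 - <<'E'
from h import *
snap('wrist','w6')
print(*to((.568,.3685,.147),158), ctrl.get_obs()['joint_pos'].round(1))
E
```

```text
tool_pos: [0.5681, 0.368, 0.3049]
tool_pos: [0.5655, 0.3655, 0.2197]
orientation: [-179.5, -0.3, 158.0]
[-0.003  0.025  0.764] [-0.003 -0.001  0.001] [  49.4   21.5   -0.8    0.   -68.  -161.3]
```

View pics/w6.png

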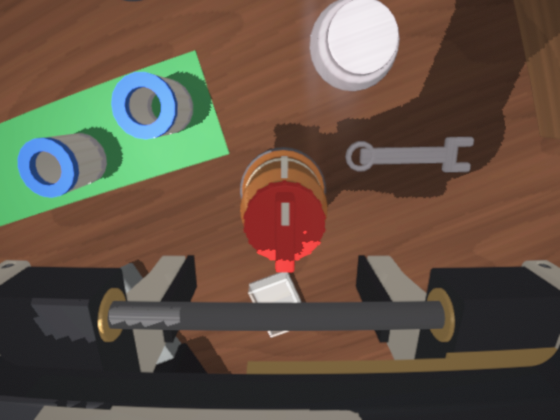

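The bar runs vertically in the image at u≈285 and is centred between the fingers, so I can grip and turn.

```bash

python3 -m creep '[{"grip":0,"delta_pos":[0,0,0.4],"rotation":[0,0,0]},{"grip":0,"delta_pos":[0,0,0.74],"rotation":[0,0,0]},{"grip":0,"delta_pos":[0,0,0.74],"rotation":[0,0,0]}]' | grep -E 'tool|ori|force'
python3 -m creep '[{"grip":1,"delta_pos":[0,0,0],"rotation":[0,0,0]},{"grip":1,"delta_pos":[0,0,0],"rotation":[0,0,0]},{"grip":1,"delta_pos":[0,0,0],"rotation":[0,0,0]},{"grip":1,"delta_pos":[0,0,0],"rotation":[0,0,0]},{"grip":1,"delta_pos":[0,0,0],"rotation":[0,0,0]}]'
python3 -m creep '[{"grip":1,"delta_pos":[0,0,0],"rotation":[0,0,0]},{"grip":1,"delta_pos":[0,0,0],"rotation":[0,0,0]},{"grip":1,"delta_pos":[0,0,0],"rotation":[0,0,0]},{"grip":1,"delta_pos":[0,0,0],"rotation":[0,0,0]}]'
```

```text
tool_pos: [0.5666, 0.3674, 0.1493]
orientation: [-179.7, -0.1, 158.0]
force: [0.2, -1.6, -0.3]
gripper_force: 0.0
clock: 6.2
tool_pos: [0.5675, 0.3696, 0.1524]
orientation: [179.9, 0.0, 158.0]
force: [-0.2, 0.5, 1.2]
opening: 0.0531
gripper_force: 0.0
clock: 6.6
tool_pos: [0.5673, 0.3693, 0.1513]
orientation: [-180.0, -0.0, 158.0]
force: [-0.1, 0.0, -0.0]
opening: 0.0211
gripper_force: 0.0
```

```bash

python3 -m creep '[{"grip":1,"delta_pos":[0,0,0.04],"rotation":[0,0,0]},{"grip":1,"delta_pos":[0,0,0.04],"rotation":[0,0,0]},{"grip":1,"delta_pos":[0,0,0.04],"rotation":[0,0,0]},{"grip":1,"delta_pos":[0,0,0.04],"rotation":[0,0,0]}]'
python3 -m creep '[{"grip":1,"delta_pos":[0,0,0],"rotation":[0,0,-0.08]},{"grip":1,"delta_pos":[0,0,0],"rotation":[0,0,-0.16]},{"grip":1,"delta_pos":[0,0,0],"rotation":[0,0,-0.24]},{"grip":1,"delta_pos":[0,0,0],"rotation":[0,0,-0.32]},{"grip":1,"delta_pos":[0,0,0],"rotation":[0,0,-0.4]}]'; python3 -c "
from h import *
print(ctrl.get_obs()['moment'])"
```

```text
clock: 7.0
tool_pos: [0.5681, 0.3704, 0.1486]
orientation: [179.8, 0.1, 158.1]
force: [-0.4, 2.2, 4.9]
opening: 0.0137
gripper_force: 30.0
clock: 7.5
tool_pos: [0.568, 0.3698, 0.1486]
orientation: [180.0, 0.1, -165.7]
force: [-0.5, -1.1, 6.6]
opening: 0.014
gripper_force: 30.0
[-0.28305949  0.05436686 -0.03319071]
```

```bash

python3 -m creep '[{"grip":1,"delta_pos":[0,0,0],"rotation":[0,0,-0.08]},{"grip":1,"delta_pos":[0,0,0],"rotation":[0,0,-0.16]},{"grip":1,"delta_pos":[0,0,0],"rotation":[0,0,-0.24]},{"grip":1,"delta_pos":[0,0,0],"rotation":[0,0,-0.32]},{"grip":1,"delta_pos":[0,0,0],"rotation":[0,0,-0.4]}]' | grep -E 'ori|force'
python3 -m creep '[{"grip":1,"delta_pos":[0,0,0],"rotation":[0,0,-0.08]},{"grip":1,"delta_pos":[0,0,0],"rotation":[0,0,-0.16]},{"grip":1,"delta_pos":[0,0,0],"rotation":[0,0,-0.24]},{"grip":1,"delta_pos":[0,0,0],"rotation":[0,0,-0.32]},{"grip":1,"delta_pos":[0,0,0],"rotation":[0,0,-0.4]}]' | grep -E 'ori|force'
python3 -m creep '[{"grip":1,"delta_pos":[0,0,0],"rotation":[0,0,-0.06]},{"grip":1,"delta_pos":[0,0,0],"rotation":[0,0,-0.12]},{"grip":1,"delta_pos":[0,0,0],"rotation":[0,0,-0.18]},{"grip":1,"delta_pos":[0,0,0],"rotation":[0,0,-0.2]},{"grip":1,"delta_pos":[0,0,0],"rotation":[0,0,-0.2]}]' | grep -E 'ori|force'
python3 -c "
from h import *
print(ctrl.get_obs()['moment'])"
```

```text
orientation: [-179.9, 0.1, -129.7]
force: [2.4, -2.7, 4.8]
gripper_force: 30.0
orientation: [-179.8, 0.0, -93.7]
force: [5.0, -4.3, 3.2]
gripper_force: 30.0
orientation: [-179.8, -0.0, -75.9]
force: [6.1, -3.5, 3.3]
gripper_force: 30.0
[-1.35709257 -2.20010124  0.08452261]
```

```bash

python3 -m creep '[{"grip":1,"delta_pos":[0,0,0],"rotation":[0,0,-0.03]},{"grip":1,"delta_pos":[0,0,0],"rotation":[0,0,-0.06]},{"grip":1,"delta_pos":[0,0,0],"rotation":[0,0,-0.06]},{"grip":1,"delta_pos":[0,0,0],"rotation":[0,0,-0.06]}]' | grep -E 'ori|force'
python3 -c "
from h import *
print(ctrl.get_obs()['moment'])"
python3 -m creep '[{"grip":0,"delta_pos":[0,0,0],"rotation":[0,0,0]},{"grip":0,"delta_pos":[0,0,0],"rotation":[0,0,0]},{"grip":0,"delta_pos":[0,0,0],"rotation":[0,0,0]},{"grip":0,"delta_pos":[0,0,-0.3],"rotation":[0,0,0]},{"grip":0,"delta_pos":[0,0,-0.7],"rotation":[0,0,0]}]'
python3 - <<'E'
from h import *
snap('wrist','w7')
print(ctrl.get_obs()['joint_pos'].round(1))
E
```

```text
orientation: [-179.8, -0.0, -70.7]
force: [6.0, -2.6, 4.3]
gripper_force: 32.4
[-1.21503149 -2.20207778 -0.86297397]
clock: 9.9
tool_pos: [0.5659, 0.3685, 0.2152]
orientation: [179.7, -0.1, -70.6]
force: [0.5, 0.5, 0.3]
opening: 0.0492
gripper_force: 0.0
[ 49.5  21.4  -0.8   0.2 -67.4 -30.1]
```

View pics/w7.png

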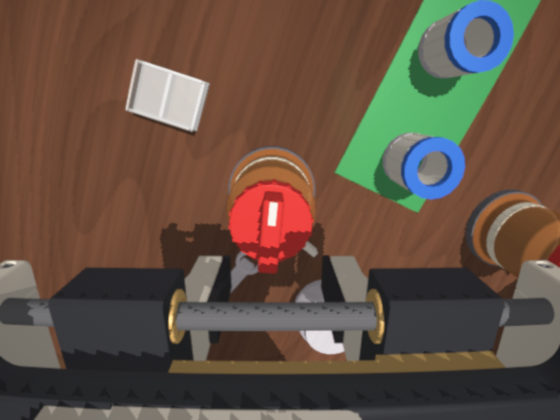

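Cap open: the moment rose to 0.86 N m at the stop after a turn of about 126°. In the view, the bar's mark is at (272,213), opposite its start. Next I'll straighten the tool and compute the tray pose and the used-cartridge move.

```bash

python3 -m creep '[{"grip":0,"delta_pos":[0,0,-0.4],"rotation":[0,0,0.08]},{"grip":0,"delta_pos":[0,0,-0.8],"rotation":[0,0,0.16]},{"grip":0,"delta_pos":[0,0,-0.8],"rotation":[0,0,0.24]},{"grip":0,"delta_pos":[0,0,-0.8],"rotation":[0,0,0.32]},{"grip":0,"delta_pos":[0,0,-0.8],"rotation":[0,0,0.4]}]' | grep -E 'tool|ori|force'
python3 -m creep '[{"grip":0,"delta_pos":[0,0,0],"rotation":[0,0,0.08]},{"grip":0,"delta_pos":[0,0,0],"rotation":[0,0,0.16]},{"grip":0,"delta_pos":[0,0,0],"rotation":[0,0,0.24]},{"grip":0,"delta_pos":[0,0,0],"rotation":[0,0,0.32]},{"grip":0,"delta_pos":[0,0,0],"rotation":[0,0,0.4]}]' | grep -E 'ori|force'
python3 -m creep '[{"grip":0,"delta_pos":[0,0,0],"rotation":[0,0,0.08]},{"grip":0,"delta_pos":[0,0,0],"rotation":[0,0,0.16]},{"grip":0,"delta_pos":[0,0,0],"rotation":[0,0,0.24]},{"grip":0,"delta_pos":[0,0,0],"rotation":[0,0,0.32]},{"grip":0,"delta_pos":[0,0,0],"rotation":[0,0,0.416]}]' | grep -E 'tool|ori|force'
python3 - <<'E'
from h import *
s=load('w_meter');c=[onz(s,p,.022) for p in((374,14),(533,44),(509,142),(355,122))]
print(np.round(c,3),np.mean(c,0)); print([np.linalg.norm(c[i]-c[(i+1)%4]).round(3) for i in range(4)])
T=load('top0');print(np.mean([onz(T,p,.022) for p in((306,196),(369,200),(366,241),(301,236))],0))
print(*to((.648,-.128,.3),180))
E
```

```text
tool_pos: [0.5669, 0.3696, 0.2974]
orientation: [180.0, 0.0, -106.9]
force: [0.6, -0.3, 0.1]
gripper_force: 0.0
orientation: [180.0, -0.0, -142.9]
force: [-0.8, -0.6, -0.9]
gripper_force: 0.0
tool_pos: [0.567, 0.3695, 0.2969]
orientation: [-180.0, -0.0, 179.7]
force: [1.3, 0.8, 1.1]
gripper_force: 0.0
[[ 0.363 -0.275  0.022]
 [ 0.387 -0.07   0.022]
 [ 0.509 -0.081  0.022]
 [ 0.488 -0.29   0.022]] [ 0.43679456 -0.17924863  0.022     ]
[np.float64(0.206), np.float64(0.123), np.float64(0.211), np.float64(0.125)]
[ 0.43389661 -0.17849844  0.022     ]
[-0.833 -4.971 -0.03 ] [-0.    -0.    -0.003]
```

```bash

python3 -m creep '[{"grip":0,"delta_pos":[-0.083,-0.49,0],"rotation":[0,0,0]},{"grip":0,"delta_pos":[-0.167,-0.97,0],"rotation":[0,0,0]},{"grip":0,"delta_pos":[-0.167,-0.994,0],"rotation":[0,0,0]}]' | grep tool
python3 -m creep '[{"grip":0,"delta_pos":[-0.083,-0.49,0],"rotation":[0,0,0]},{"grip":0,"delta_pos":[-0.167,-0.97,0],"rotation":[0,0,0]},{"grip":0,"delta_pos":[-0.167,-0.994,0],"rotation":[0,0,0]}]' | grep tool
python3 -m creep '[{"grip":0,"delta_pos":[-0.083,-0.49,0],"rotation":[0,0,0]},{"grip":0,"delta_pos":[-0.167,-0.97,0],"rotation":[0,0,0]},{"grip":0,"delta_pos":[-0.167,-0.994,0],"rotation":[0,0,0]}]' | grep tool
python3 -m creep '[{"grip":0,"delta_pos":[-0.083,-0.49,0],"rotation":[0,0,0]},{"grip":0,"delta_pos":[-0.167,-0.97,0],"rotation":[0,0,0]},{"grip":0,"delta_pos":[-0.167,-0.994,0],"rotation":[0,0,0]}]' | grep tool
python3 -m creep '[{"grip":0,"delta_pos":[-0.083,-0.49,0],"rotation":[0,0,0]},{"grip":0,"delta_pos":[-0.167,-0.97,0],"rotation":[0,0,0]},{"grip":0,"delta_pos":[-0.167,-0.994,0],"rotation":[0,0,0]},{"grip":0,"delta_pos":[-0.167,-0.994,0],"rotation":[0,0,0]},{"grip":0,"delta_pos":[-0.167,-0.994,0],"rotation":[0,0,0]}]' | grep tool
python3 - <<'E'
from h import *
from m2 import rings
s=snap('wrist','w8');r=rings(s);print(r,[onz(s,x[0],.099) for x in r])
print(*to((.648,-.128,.085),180))
E
```

```text
tool_pos: [0.5842, 0.266, 0.2977]
tool_pos: [0.6009, 0.1665, 0.2975]
tool_pos: [0.6177, 0.0674, 0.2972]
tool_pos: [0.6345, -0.0318, 0.2969]
tool_pos: [0.651, -0.1265, 0.2971]
[([274.9, 187.3], [53.0, 53.4]), ([64.5, 118.6], [105.8, 139.3]), ([542.1, 16.8], [30.8, 43.7])] [array([ 0.64723368, -0.1283811 ,  0.099     ]), array([ 0.57333354, -0.34623523,  0.099     ]), array([0.47284315, 0.13495208, 0.099     ])]
[ 0.03  -0.018  2.123] [0.    0.    0.001]
```

```bash

python3 -m creep '[{"grip":0,"delta_pos":[0.03,-0.015,0.5],"rotation":[0,0,0]},{"grip":0,"delta_pos":[0.03,-0.015,1],"rotation":[0,0,0]},{"grip":0,"delta_pos":[0.03,-0.015,1],"rotation":[0,0,0]}]' | grep -E 'tool|force'
python3 -m creep '[{"grip":0,"delta_pos":[0,0,0.4],"rotation":[0,0,0]},{"grip":0,"delta_pos":[0,0,0.8],"rotation":[0,0,0]},{"grip":0,"delta_pos":[0,0,1],"rotation":[0,0,0]},{"grip":0,"delta_pos":[0,0,1],"rotation":[0,0,0]}]' | grep -E 'tool|force'
python3 -m creep '[{"grip":0,"delta_pos":[0,0,0.12],"rotation":[0,0,0]},{"grip":1,"delta_pos":[0,0,0.12],"rotation":[0,0,0]},{"grip":1,"delta_pos":[0,0,0.12],"rotation":[0,0,0]},{"grip":1,"delta_pos":[0,0,0.12],"rotation":[0,0,0]},{"grip":1,"delta_pos":[0,0,0.12],"rotation":[0,0,0]}]'
python3 -m creep '[{"grip":1,"delta_pos":[0,0,0],"rotation":[0,0,0]},{"grip":1,"delta_pos":[0,0,0],"rotation":[0,0,0]},{"grip":1,"delta_pos":[0,0,0],"rotation":[0,0,0]}]'
```

```text
tool_pos: [0.6438, -0.1272, 0.1906]
force: [-0.8, -0.1, -1.6]
gripper_force: 0.0
tool_pos: [0.6475, -0.1282, 0.0965]
force: [0.2, -0.1, 1.3]
gripper_force: 0.0
clock: 14.4
tool_pos: [0.6484, -0.1292, 0.0863]
orientation: [180.0, 0.1, -180.0]
force: [-0.1, 0.6, -0.3]
opening: 0.0611
gripper_force: 0.0
clock: 14.7
tool_pos: [0.6484, -0.1291, 0.0862]
orientation: [180.0, 0.1, -180.0]
force: [-1.1, 2.9, 5.4]
opening: 0.056
gripper_force: 30.0
```

```bash

python3 -m creep '[{"grip":1,"delta_pos":[0,0,-0.2],"rotation":[0,0,0]},{"grip":1,"delta_pos":[0,0,-0.5],"rotation":[0,0,0]},{"grip":1,"delta_pos":[0,0,-0.8],"rotation":[0,0,0]},{"grip":1,"delta_pos":[0,0,-0.8],"rotation":[0,0,0]}]' | grep -E 'tool|force|open'
python3 -m creep '[{"grip":1,"delta_pos":[0.3,-0.06,0],"rotation":[0,0,0]},{"grip":1,"delta_pos":[0.7,-0.15,0],"rotation":[0,0,0]},{"grip":1,"delta_pos":[1,-0.25,0],"rotation":[0,0,0]},{"grip":1,"delta_pos":[1,-0.25,0],"rotation":[0,0,0]}]' | grep -E 'tool|force|open'
python3 -m creep '[{"grip":1,"delta_pos":[0.4,-0.06,0],"rotation":[0,0,0]},{"grip":1,"delta_pos":[0.8,-0.15,0],"rotation":[0,0,0]},{"grip":1,"delta_pos":[1,-0.25,0],"rotation":[0,0,0]},{"grip":1,"delta_pos":[1,-0.25,0],"rotation":[0,0,0]},{"grip":1,"delta_pos":[1,-0.25,0],"rotation":[0,0,0]}]' | grep -E 'tool|force|open'
python3 - <<'E'
from h import *
s=snap('wrist','w9')
print(*to((.440,-.179,.058),180))
E
```

```text
tool_pos: [0.6502, -0.1295, 0.1698]
force: [0.1, -0.7, -1.0]
opening: 0.056
gripper_force: 30.0
tool_pos: [0.5435, -0.155, 0.1646]
force: [0.4, -0.0, -0.7]
opening: 0.0558
gripper_force: 30.0
tool_pos: [0.448, -0.1795, 0.1653]
force: [0.9, -0.2, -2.1]
opening: 0.0561
gripper_force: 30.0
[0.086 0.003 1.073] [-0.  0.  0.]
```

```bash

python3 -m creep '[{"grip":1,"delta_pos":[0.1,0,0.3],"rotation":[0,0,0]},{"grip":1,"delta_pos":[0.1,0,0.6],"rotation":[0,0,0]},{"grip":1,"delta_pos":[0.1,0,0.85],"rotation":[0,0,0]},{"grip":1,"delta_pos":[0.1,0,0.95],"rotation":[0,0,0]},{"grip":1,"delta_pos":[0.1,0,1],"rotation":[0,0,0]}]' | grep -E 'tool|force|open'
python3 -m creep '[{"grip":1,"delta_pos":[0,0,0.05],"rotation":[0,0,0]},{"grip":1,"delta_pos":[0,0,0.08],"rotation":[0,0,0]},{"grip":1,"delta_pos":[0,0,0.1],"rotation":[0,0,0]},{"grip":1,"delta_pos":[0,0,0.1],"rotation":[0,0,0]}]' | grep -E 'tool|force|open'
```

```text
tool_pos: [0.4383, -0.1791, 0.0643]
force: [-0.3, 0.1, -0.7]
opening: 0.0561
gripper_force: 30.0
tool_pos: [0.4387, -0.1793, 0.0562]
force: [-0.8, 0.2, 0.6]
opening: 0.0562
gripper_force: 30.0
```

```bash

python3 -m creep '[{"grip":1,"delta_pos":[0,0,0.01],"rotation":[0,0,0]},{"grip":0,"delta_pos":[0,0,0.01],"rotation":[0,0,0]},{"grip":0,"delta_pos":[0,0,0],"rotation":[0,0,0]},{"grip":0,"delta_pos":[0,0,0],"rotation":[0,0,0]},{"grip":0,"delta_pos":[0,0,0],"rotation":[0,0,0]}]' | grep -E 'tool|force|open'
python3 -m creep '[{"grip":0,"delta_pos":[0,0,0],"rotation":[0,0,0]},{"grip":0,"delta_pos":[0,0,-0.2],"rotation":[0,0,0]},{"grip":0,"delta_pos":[0,0,-0.6],"rotation":[0,0,0]},{"grip":0,"delta_pos":[0,0,-1],"rotation":[0,0,0]}]' | grep -E 'tool|force|open'
python3 -m creep '[{"grip":0,"delta_pos":[-0.2,0.3,-0.3],"rotation":[0,0,0]},{"grip":0,"delta_pos":[-0.4,0.6,-0.6],"rotation":[0,0,0]},{"grip":0,"delta_pos":[-0.5,1,-1],"rotation":[0,0,0]},{"grip":0,"delta_pos":[-0.5,1,-1],"rotation":[0,0,0]}]' | grep -E 'tool|force|open'
python3 - <<'E'
from h import *
from m2 import rings
s=snap('wrist','w10');r=rings(s);print(r,[onz(s,x[0],.069) for x in r])
E
python3 -m creep '[{"grip":0,"delta_pos":[0,0.5,0],"rotation":[0,0,0]},{"grip":0,"delta_pos":[0,1,0],"rotation":[0,0,0]},{"grip":0,"delta_pos":[0,1,0],"rotation":[0,0,0]}]' | grep tool
python3 -m creep '[{"grip":0,"delta_pos":[0,0.5,0],"rotation":[0,0,0]},{"grip":0,"delta_pos":[0,1,0],"rotation":[0,0,0]},{"grip":0,"delta_pos":[0,1,0],"rotation":[0,0,0]},{"grip":0,"delta_pos":[0,1,0],"rotation":[0,0,0]}]' | grep tool
python3 - <<'E'
from h import *
from m2 import rings
s=snap('wrist','w11');r=rings(s);print(r,[onz(s,x[0],.064) for x in r])
E
```

```text
tool_pos: [0.4382, -0.1793, 0.0555]
force: [0.8, -0.2, 0.1]
opening: 0.0827
gripper_force: 0.0
tool_pos: [0.4373, -0.1793, 0.156]
force: [1.0, 0.7, -0.1]
opening: 0.0875
gripper_force: 0.0
tool_pos: [0.4909, -0.0768, 0.2596]
force: [0.4, -0.8, 0.3]
opening: 0.0876
gripper_force: 0.0
[([46.4, 229.3], [67.4, 104.7]), ([508.3, 154.2], [50.1, 58.1]), ([175.2, 140.0], [55.6, 58.0])] [array([ 0.53479927, -0.33700849,  0.069     ]), array([0.44933192, 0.16624547, 0.069     ]), array([ 0.43779298, -0.17893729,  0.069     ])]
tool_pos: [0.4875, 0.0242, 0.2543]
tool_pos: [0.4873, 0.1209, 0.2542]
[([327.4, 157.5], [55.3, 57.5]), ([-2.0, 148.8], [43.4, 54.9]), ([439.4, 147.1], [54.0, 59.6])] [array([0.4501248 , 0.17206353, 0.064     ]), array([ 0.43809588, -0.17642347,  0.064     ]), array([0.43836145, 0.28680207, 0.064     ])]
```

View pics/w10.png

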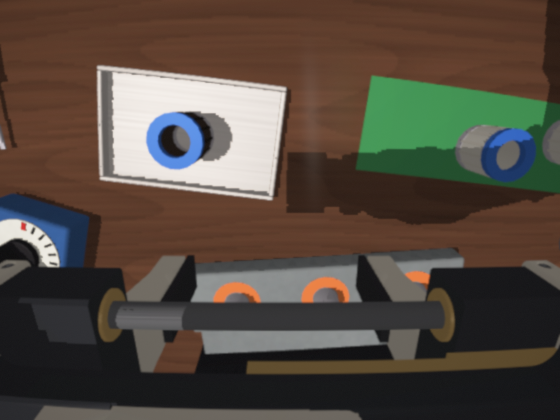

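The used cartridge stands upright in the tray with its ring at (175,140), and both fresh ones have not moved. Now the first fresh cartridge.

```bash

python3 -m creep '[{"grip":0,"delta_pos":[0.2,0.3,0.3],"rotation":[0,0,0]},{"grip":0,"delta_pos":[0.37,0.51,0.6],"rotation":[0,0,0]},{"grip":0,"delta_pos":[0.37,0.51,1],"rotation":[0,0,0]},{"grip":0,"delta_pos":[0.37,0.51,1],"rotation":[0,0,0]}]' | grep -E 'tool|force'
python3 - <<'E'
from h import *
from m2 import rings
s=snap('wrist','w12');r=rings(s);print(r,[onz(s,x[0],.064) for x in r]);print(*to((.450,.172,.05),180))
E
```

```text
tool_pos: [0.4479, 0.1686, 0.1511]
force: [0.6, -0.3, 0.6]
gripper_force: 0.0
[([282.2, 229.4], [73.7, 75.2]), ([435.4, 214.3], [72.5, 79.5])] [array([0.44941021, 0.17208346, 0.064     ]), array([0.4375953 , 0.28652225, 0.064     ])]
[-0.007  0.03   1.039] [-0.002 -0.003 -0.   ]
```

```bash

python3 -m creep '[{"grip":0,"delta_pos":[0,0.015,0.4],"rotation":[0,0,0]},{"grip":0,"delta_pos":[0,0.015,0.8],"rotation":[0,0,0]},{"grip":0,"delta_pos":[0,0.015,1],"rotation":[0,0,0]},{"grip":0,"delta_pos":[0,0.015,1],"rotation":[0,0,0]},{"grip":1,"delta_pos":[0,0.015,1],"rotation":[0,0,0]}]' | grep -E 'tool|force|open'
python3 -m creep '[{"grip":1,"delta_pos":[0,0,0],"rotation":[0,0,0]},{"grip":1,"delta_pos":[0,0,0],"rotation":[0,0,0]},{"grip":1,"delta_pos":[0,0,0],"rotation":[0,0,0]},{"grip":1,"delta_pos":[0,0,0],"rotation":[0,0,0]},{"grip":1,"delta_pos":[0,0,0],"rotation":[0,0,0]}]' | grep -E 'tool|force|open'
python3 -m creep '[{"grip":1,"delta_pos":[0,0,0],"rotation":[0,0,0]},{"grip":1,"delta_pos":[0,0,0],"rotation":[0,0,0]},{"grip":1,"delta_pos":[0,0,-0.1],"rotation":[0,0,0]},{"grip":1,"delta_pos":[0,0,-0.5],"rotation":[0,0,0]},{"grip":1,"delta_pos":[0,0,-1],"rotation":[0,0,0]}]'
```

```text
tool_pos: [0.4523, 0.1733, 0.057]
force: [-0.5, 0.8, 1.1]
opening: 0.0837
gripper_force: 0.0
tool_pos: [0.4512, 0.1735, 0.0562]
force: [-1.1, -0.5, 7.4]
opening: 0.0549
gripper_force: 30.0
clock: 21.0
tool_pos: [0.4494, 0.1721, 0.1553]
orientation: [-179.8, -0.2, -180.0]
force: [1.0, 1.8, -1.6]
opening: 0.0548
gripper_force: 30.0
```

```bash

python3 -m creep '[{"grip":1,"delta_pos":[-0.2,-0.2,-0.3],"rotation":[0,0,0]},{"grip":1,"delta_pos":[-0.5,-0.5,-0.4],"rotation":[0,0,0]},{"grip":1,"delta_pos":[-0.8,-0.8,-0.4],"rotation":[0,0,0]},{"grip":1,"delta_pos":[-1,-1,-0.4],"rotation":[0,0,0]},{"grip":1,"delta_pos":[-1,-1,-0.4],"rotation":[0,0,0]}]' | grep -E 'tool|force|open'
python3 -m creep '[{"grip":1,"delta_pos":[-0.25,-0.25,0],"rotation":[0,0,0]},{"grip":1,"delta_pos":[-0.55,-0.55,0],"rotation":[0,0,0]},{"grip":1,"delta_pos":[-0.9,-0.87,0],"rotation":[0,0,0]},{"grip":1,"delta_pos":[-0.9,-0.87,0],"rotation":[0,0,0]},{"grip":1,"delta_pos":[-0.9,-0.87,0],"rotation":[0,0,0]}]' | grep -E 'tool|force|open'
python3 -m creep '[{"grip":1,"delta_pos":[0,0,0],"rotation":[0,0,0]},{"grip":1,"delta_pos":[0,0,0],"rotation":[0,0,0]}]' | grep -E 'tool|force|open'
python3 - <<'E'
from h import *
from m2 import rings
s=snap('wrist','w13');r=rings(s);o=ctrl.get_obs();print(r,[onz(s,x[0],o['tool_pos'][2]+.008) for x in r]);print(*to((.642,-.0137,.091),180))
E
```

```text
tool_pos: [0.5524, 0.0711, 0.1955]
force: [-0.1, 1.6, -2.4]
opening: 0.055
gripper_force: 30.0
tool_pos: [0.6406, -0.0142, 0.1946]
force: [-0.2, 0.2, -2.6]
opening: 0.0552
gripper_force: 30.0
tool_pos: [0.6402, -0.0128, 0.1958]
force: [-0.2, -0.7, -1.7]
opening: 0.055
gripper_force: 30.0
[([275.9, 282.3], [94.7, 119.0])] [array([ 0.63231763, -0.0135253 ,  0.2038994 ])]
[-0.016 -0.01   1.049] [0.    0.    0.001]
```

View pics/w13.png

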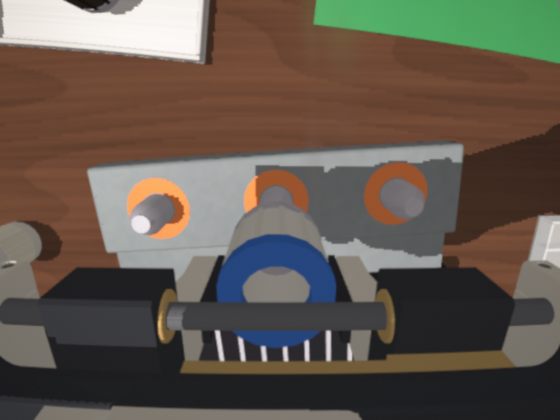

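The cartridge hangs straight in the grip, with its ring centred near (276,290) in line with the mid spigot at (276,195). I'll descend slowly.

```bash

python3 -m creep '[{"grip":1,"delta_pos":[-0.013,-0.008,0.2],"rotation":[0,0,0]},{"grip":1,"delta_pos":[-0.013,-0.008,0.4],"rotation":[0,0,0]},{"grip":1,"delta_pos":[-0.013,-0.008,0.6],"rotation":[0,0,0]},{"grip":1,"delta_pos":[-0.013,-0.008,0.7],"rotation":[0,0,0]},{"grip":1,"delta_pos":[-0.013,-0.008,0.7],"rotation":[0,0,0]}]' | grep -E 'tool|force|open'
python3 -m creep '[{"grip":1,"delta_pos":[0,0,0.08],"rotation":[0,0,0]},{"grip":1,"delta_pos":[0,0,0.16],"rotation":[0,0,0]},{"grip":1,"delta_pos":[0,0,0.24],"rotation":[0,0,0]},{"grip":1,"delta_pos":[0,0,0.32],"rotation":[0,0,0]},{"grip":1,"delta_pos":[0,0,0.33],"rotation":[0,0,0]}]' | grep -E 'tool|force|open'
python3 -m creep '[{"grip":1,"delta_pos":[0,0,0.01],"rotation":[0,0,0]},{"grip":1,"delta_pos":[0,0,0.02],"rotation":[0,0,0]},{"grip":1,"delta_pos":[0,0,0.02],"rotation":[0,0,0]}]' | grep -E 'tool|force|open|ori'
```

```text
tool_pos: [0.6412, -0.0141, 0.1242]
force: [-0.4, 0.2, -2.7]
opening: 0.0547
gripper_force: 30.0
tool_pos: [0.6418, -0.0144, 0.0913]
force: [-3.2, 3.3, 0.4]
opening: 0.0548
gripper_force: 30.0
tool_pos: [0.6419, -0.0144, 0.0913]
orientation: [180.0, -0.0, -180.0]
force: [-6.3, 3.0, 6.5]
opening: 0.0549
gripper_force: 30.0
```

```bash

python3 -m creep '[{"grip":0,"delta_pos":[0,0,0],"rotation":[0,0,0]},{"grip":0,"delta_pos":[0,0,0],"rotation":[0,0,0]},{"grip":0,"delta_pos":[0,0,0],"rotation":[0,0,0]},{"grip":0,"delta_pos":[0,0,0],"rotation":[0,0,0]},{"grip":0,"delta_pos":[0,0,-0.3],"rotation":[0,0,0]}]' | grep -E 'tool|force|open'
python3 -m creep '[{"grip":0,"delta_pos":[0,0,-0.5],"rotation":[0,0,0]},{"grip":0,"delta_pos":[0,0,-1],"rotation":[0,0,0]},{"grip":0,"delta_pos":[0,0,-1],"rotation":[0,0,0]}]' | grep -E 'tool|force|open'
python3 -m creep '[{"grip":0,"delta_pos":[0.3,0.4,-0.2],"rotation":[0,0,0]},{"grip":0,"delta_pos":[0.6,0.8,-0.2],"rotation":[0,0,0]},{"grip":0,"delta_pos":[0.6,1,-0.2],"rotation":[0,0,0]},{"grip":0,"delta_pos":[0.6,1,-0.2],"rotation":[0,0,0]}]' | grep -E 'tool|force|open'
python3 -m creep '[{"grip":0,"delta_pos":[0.3,0.4,0],"rotation":[0,0,0]},{"grip":0,"delta_pos":[0.6,0.8,0],"rotation":[0,0,0]},{"grip":0,"delta_pos":[0.6,1,0],"rotation":[0,0,0]},{"grip":0,"delta_pos":[0.6,1,0],"rotation":[0,0,0]}]' | grep -E 'tool|force|open'
python3 -m creep '[{"grip":0,"delta_pos":[0.3,0.4,0],"rotation":[0,0,0]},{"grip":0,"delta_pos":[0.6,0.8,0],"rotation":[0,0,0]},{"grip":0,"delta_pos":[0.6,0.8,0],"rotation":[0,0,0]},{"grip":0,"delta_pos":[0.6,0.8,0],"rotation":[0,0,0]}]' | grep -E 'tool|force|open'
python3 - <<'E'
from h import *
from m2 import rings
s=snap('wrist','w14');r=rings(s);print(r,[onz(s,x[0],.064) for x in r]); print(*to((.438,.287,.13),180))
E
```

```text
tool_pos: [0.6397, -0.015, 0.1166]
force: [-0.4, 0.1, 0.1]
opening: 0.086
gripper_force: 0.0
tool_pos: [0.6461, -0.0145, 0.2288]
force: [1.5, 0.3, 0.1]
opening: 0.0876
gripper_force: 0.0
tool_pos: [0.5818, 0.0879, 0.2411]
force: [0.1, 0.7, -0.1]
opening: 0.0878
gripper_force: 0.0
tool_pos: [0.5221, 0.1873, 0.2406]
force: [0.7, -0.3, -0.9]
opening: 0.0875
gripper_force: 0.0
tool_pos: [0.4621, 0.2657, 0.2403]
force: [-0.4, -1.1, -0.3]
opening: 0.0877
gripper_force: 0.0
[([299.5, 172.5], [57.1, 57.8])] [array([0.43818968, 0.28796462, 0.064     ])]
[0.245 0.221 1.103] [-0.    -0.     0.001]
```

```bash

python3 -m creep '[{"grip":0,"delta_pos":[0.12,0.11,0.3],"rotation":[0,0,0]},{"grip":0,"delta_pos":[0.243,0.222,0.6],"rotation":[0,0,0]},{"grip":0,"delta_pos":[0.243,0.222,0.9],"rotation":[0,0,0]},{"grip":0,"delta_pos":[0.243,0.222,0.9],"rotation":[0,0,0]},{"grip":0,"delta_pos":[0.243,0.222,0.9],"rotation":[0,0,0]}]' | grep -E 'tool|force'
python3 - <<'E'
from h import *
from m2 import rings
s=snap('wrist','w15');r=rings(s);print(r,[onz(s,x[0],.064) for x in r]);print(*to((.438,.287,.056),180))
E
```

```text
tool_pos: [0.4388, 0.2866, 0.1507]
force: [0.4, 0.3, 1.2]
gripper_force: 0.0
[([278.8, 225.3], [73.8, 75.8])] [array([0.43755268, 0.28783527, 0.064     ])]
[ 0.013 -0.003  0.955] [ 0.     0.001 -0.001]
```

```bash

python3 -m creep '[{"grip":0,"delta_pos":[0.01,0.005,0.4],"rotation":[0,0,0]},{"grip":0,"delta_pos":[0.01,0.005,0.8],"rotation":[0,0,0]},{"grip":0,"delta_pos":[0.01,0.005,0.95],"rotation":[0,0,0]},{"grip":0,"delta_pos":[0.01,0.005,0.95],"rotation":[0,0,0]},{"grip":1,"delta_pos":[0.01,0.005,0.95],"rotation":[0,0,0]}]' | grep -E 'tool|force|open'
python3 -m creep '[{"grip":1,"delta_pos":[0,0,0],"rotation":[0,0,0]},{"grip":1,"delta_pos":[0,0,0],"rotation":[0,0,0]},{"grip":1,"delta_pos":[0,0,0],"rotation":[0,0,0]},{"grip":1,"delta_pos":[0,0,0],"rotation":[0,0,0]},{"grip":1,"delta_pos":[0,0,0],"rotation":[0,0,0]}]' | grep -E 'tool|force|open'
python3 -m creep '[{"grip":1,"delta_pos":[0,0,0],"rotation":[0,0,0]},{"grip":1,"delta_pos":[0,0,0],"rotation":[0,0,0]},{"grip":1,"delta_pos":[0,0,-0.1],"rotation":[0,0,0]},{"grip":1,"delta_pos":[0,0,-0.5],"rotation":[0,0,0]},{"grip":1,"delta_pos":[0,0,-1],"rotation":[0,0,0]}]'
```

```text
tool_pos: [0.4381, 0.2888, 0.0569]
force: [-0.6, -0.0, -0.3]
opening: 0.0839
gripper_force: 0.0
tool_pos: [0.4371, 0.2886, 0.0562]
force: [-0.8, -0.1, 7.1]
opening: 0.056
gripper_force: 30.0
clock: 27.65
tool_pos: [0.4355, 0.2867, 0.155]
orientation: [-179.8, -0.2, -180.0]
force: [1.2, 1.8, -2.2]
opening: 0.0559
gripper_force: 30.0
```

```bash

python3 -m creep '[{"grip":1,"delta_pos":[-0.2,-0.2,-0.3],"rotation":[0,0,0]},{"grip":1,"delta_pos":[-0.5,-0.5,-0.4],"rotation":[0,0,0]},{"grip":1,"delta_pos":[-0.8,-0.8,-0.4],"rotation":[0,0,0]},{"grip":1,"delta_pos":[-1,-1,-0.4],"rotation":[0,0,0]},{"grip":1,"delta_pos":[-1,-1,-0.4],"rotation":[0,0,0]}]' | grep -E 'tool|force|open'
python3 -m creep '[{"grip":1,"delta_pos":[-0.25,-0.25,0],"rotation":[0,0,0]},{"grip":1,"delta_pos":[-0.55,-0.55,0],"rotation":[0,0,0]},{"grip":1,"delta_pos":[-0.955,-0.87,0],"rotation":[0,0,0]},{"grip":1,"delta_pos":[-0.955,-0.87,0],"rotation":[0,0,0]},{"grip":1,"delta_pos":[-0.955,-0.87,0],"rotation":[0,0,0]}]' | grep -E 'tool|force|open'
python3 -m creep '[{"grip":1,"delta_pos":[0,0,0],"rotation":[0,0,0]},{"grip":1,"delta_pos":[0,0,0],"rotation":[0,0,0]}]' | grep -E 'tool|force|open'
python3 - <<'E'
from h import *
s=snap('wrist','w16');print(*to((.6325,.1009,.091),180))
E
```

```text
tool_pos: [0.5383, 0.1857, 0.1955]
force: [-0.4, 0.3, -1.2]
opening: 0.056
gripper_force: 30.0
tool_pos: [0.6323, 0.1004, 0.1946]
force: [-1.4, 0.6, -2.3]
opening: 0.056
gripper_force: 30.0
tool_pos: [0.6316, 0.1022, 0.1957]
force: [0.3, -1.3, -2.2]
opening: 0.0562
gripper_force: 30.0
[-0.008 -0.013  1.048] [0.    0.    0.001]
```

```bash

python3 -m creep '[{"grip":1,"delta_pos":[-0.006,-0.01,0.2],"rotation":[0,0,0]},{"grip":1,"delta_pos":[-0.006,-0.01,0.4],"rotation":[0,0,0]},{"grip":1,"delta_pos":[-0.006,-0.01,0.6],"rotation":[0,0,0]},{"grip":1,"delta_pos":[-0.006,-0.01,0.7],"rotation":[0,0,0]},{"grip":1,"delta_pos":[-0.006,-0.01,0.7],"rotation":[0,0,0]}]' | grep -E 'tool|force|open'
python3 -m creep '[{"grip":1,"delta_pos":[0,0,0.08],"rotation":[0,0,0]},{"grip":1,"delta_pos":[0,0,0.16],"rotation":[0,0,0]},{"grip":1,"delta_pos":[0,0,0.24],"rotation":[0,0,0]},{"grip":1,"delta_pos":[0,0,0.32],"rotation":[0,0,0]},{"grip":1,"delta_pos":[0,0,0.33],"rotation":[0,0,0]}]' | grep -E 'tool|force|open'
python3 -m creep '[{"grip":1,"delta_pos":[0,0,0.01],"rotation":[0,0,0]},{"grip":1,"delta_pos":[0,0,0.02],"rotation":[0,0,0]},{"grip":1,"delta_pos":[0,0,0.02],"rotation":[0,0,0]}]' | grep -E 'tool|force|open|ori'
```

```text
tool_pos: [0.6319, 0.1005, 0.1242]
force: [-0.0, -0.1, -1.3]
opening: 0.0563
gripper_force: 30.0
tool_pos: [0.6324, 0.1004, 0.0914]
force: [-5.1, 3.6, 3.9]
opening: 0.0562
gripper_force: 30.0
tool_pos: [0.6324, 0.1004, 0.0913]
orientation: [-180.0, -0.0, -180.0]
force: [-9.3, 4.6, 11.3]
opening: 0.056
gripper_force: 30.0
```

```bash

python3 -m creep '[{"grip":0,"delta_pos":[0,0,0],"rotation":[0,0,0]},{"grip":0,"delta_pos":[0,0,0],"rotation":[0,0,0]},{"grip":0,"delta_pos":[0,0,0],"rotation":[0,0,0]},{"grip":0,"delta_pos":[0,0,0],"rotation":[0,0,0]},{"grip":0,"delta_pos":[0,0,-0.3],"rotation":[0,0,0]}]' | grep -E 'tool|force|open'
python3 -m creep '[{"grip":0,"delta_pos":[0,0,-0.5],"rotation":[0,0,0]},{"grip":0,"delta_pos":[0,0,-1],"rotation":[0,0,0]},{"grip":0,"delta_pos":[0,0,-1],"rotation":[0,0,0]}]' | grep -E 'tool|force|open'
python3 -m creep '[{"grip":0,"delta_pos":[-0.3,0,-0.4],"rotation":[0,0,0]},{"grip":0,"delta_pos":[-0.5,0,-0.8],"rotation":[0,0,0]},{"grip":0,"delta_pos":[-0.5,0,-0.8],"rotation":[0,0,0]},{"grip":0,"delta_pos":[-0.5,0,-0.8],"rotation":[0,0,0]}]' | grep -E 'tool|force|open'
python3 - <<'E'
from h import *
from m2 import rings
s=snap('wrist','w17');r=rings(s);print(r,[onz(s,x[0],.099) for x in r]); snap('top','t17');snap('scene','s17')
print(rings(load('t17')), *to((.568,.369,.3),180))
E
```

```text
tool_pos: [0.6306, 0.0992, 0.1164]
force: [0.3, 0.4, -0.2]
opening: 0.0865
gripper_force: 0.0
tool_pos: [0.6368, 0.1008, 0.2287]
force: [0.2, 0.8, -0.1]
opening: 0.0879
gripper_force: 0.0
tool_pos: [0.6837, 0.1002, 0.3009]
force: [-0.3, 0.2, -1.2]
opening: 0.0875
gripper_force: 0.0
[([167.3, 149.9], [53.0, 55.8]), ([276.5, 142.5], [54.6, 55.1])] [array([ 0.64050082, -0.01455449,  0.099     ]), array([0.63353245, 0.10014059, 0.099     ])]
[([541.5, 226.4], [44.1, 55.4])] [ 1.142  2.69  -0.009] [-0.    -0.001  0.   ]
```

View pics/w17.png

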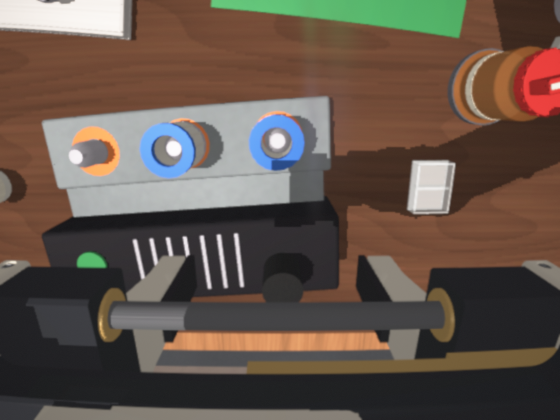

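Both fresh cartridges are home, with rings at (167,150) and (277,143) over their seats and projecting onto the ports at the seated height. Now back to the cap.

```bash

python3 -m creep '[{"grip":0,"delta_pos":[0.19,0.45,0],"rotation":[0,0,0]},{"grip":0,"delta_pos":[0.38,0.897,0],"rotation":[0,0,0]},{"grip":0,"delta_pos":[0.38,0.897,0],"rotation":[0,0,0]}]' | grep tool
python3 -m creep '[{"grip":0,"delta_pos":[0.19,0.45,0],"rotation":[0,0,0]},{"grip":0,"delta_pos":[0.38,0.897,0],"rotation":[0,0,0]},{"grip":0,"delta_pos":[0.38,0.897,0],"rotation":[0,0,0]}]' | grep tool
python3 -m creep '[{"grip":0,"delta_pos":[0.19,0.45,0],"rotation":[0,0,0]},{"grip":0,"delta_pos":[0.38,0.897,0],"rotation":[0,0,0]},{"grip":0,"delta_pos":[0.38,0.897,0],"rotation":[0,0,0]}]' | grep tool
python3 -m creep '[{"grip":0,"delta_pos":[0,0,0],"rotation":[0,0,-0.08]},{"grip":0,"delta_pos":[0,0,0],"rotation":[0,0,-0.16]},{"grip":0,"delta_pos":[0,0,0],"rotation":[0,0,-0.24]},{"grip":0,"delta_pos":[0,0,0],"rotation":[0,0,-0.32]},{"grip":0,"delta_pos":[0,0,0],"rotation":[0,0,-0.4]}]' | grep -E 'ori'
python3 -m creep '[{"grip":0,"delta_pos":[0,0,0.2],"rotation":[0,0,-0.08]},{"grip":0,"delta_pos":[0,0,0.4],"rotation":[0,0,-0.16]},{"grip":0,"delta_pos":[0,0,0.6],"rotation":[0,0,-0.24]},{"grip":0,"delta_pos":[0,0,0.8],"rotation":[0,0,-0.32]},{"grip":0,"delta_pos":[0,0,0.8],"rotation":[0,0,-0.4]}]' | grep -E 'ori'
python3 -m creep '[{"grip":0,"delta_pos":[0,0,0],"rotation":[0,0,-0.08]},{"grip":0,"delta_pos":[0,0,0],"rotation":[0,0,-0.16]},{"grip":0,"delta_pos":[0,0,0],"rotation":[0,0,-0.24]},{"grip":0,"delta_pos":[0,0,0],"rotation":[0,0,-0.32]},{"grip":0,"delta_pos":[0,0,0],"rotation":[0,0,-0.37]}]' | grep -E 'tool|ori'
python3 - <<'E'
from h import *
s=snap('wrist','w18')
print(*to((.568,.369,.147),-75))
h=cv2.cvtColor(s['color'],cv2.COLOR_RGB2HSV)
m=cv2.inRange(h,(0,0,170),(180,70,255));m[:150]=0;m[262:]=0;m[:,:220]=0;m[:,330:]=0
for c in cv2.findContours(m,cv2.RETR_EXTERNAL,cv2.CHAIN_APPROX_NONE)[0]:
    if cv2.contourArea(c)>25:
        r=cv2.minAreaRect(c);b=cv2.boxPoints(r);e=[b[1]-b[0],b[2]-b[1]];l=max(e,key=np.linalg.norm);q=[onz(s,np.array(r[0])+k*l/2,.149) for k in(-1,1)];d=q[1]-q[0]
        print(r,onz(s,r[0],.149),np.degrees(np.arctan2(d[1],d[0])))
E
```

```text
tool_pos: [0.6426, 0.1941, 0.2994]
tool_pos: [0.6045, 0.2838, 0.2993]
tool_pos: [0.5664, 0.3733, 0.2989]
orientation: [-180.0, -0.1, -143.7]
orientation: [179.8, -0.3, -107.7]
tool_pos: [0.5686, 0.3685, 0.2195]
orientation: [179.9, -0.0, -74.4]
[-0.007  0.003  0.725] [ 0.001 -0.001  0.009]
((274.5, 213.0), (22.0, 7.0), 90.0) [0.57375332 0.35240497 0.149     ] 105.48231815909273
((277.40521240234375, 163.030029296875), (54.22181701660156, 11.967214584350586), 4.23639440536499) [0.58104441 0.3190112  0.149     ] -168.70469701272683
```

```bash

python3 -m creep '[{"grip":0,"delta_pos":[0,0,0.4],"rotation":[0,0,0]},{"grip":0,"delta_pos":[0,0,0.72],"rotation":[0,0,0]},{"grip":0,"delta_pos":[0,0,0.72],"rotation":[0,0,0]},{"grip":1,"delta_pos":[0,0,0.72],"rotation":[0,0,0]},{"grip":1,"delta_pos":[0,0,0.72],"rotation":[0,0,0]}]' | grep -E 'tool|ori|force'
python3 -m creep '[{"grip":1,"delta_pos":[0,0,0],"rotation":[0,0,0]},{"grip":1,"delta_pos":[0,0,0],"rotation":[0,0,0]},{"grip":1,"delta_pos":[0,0,0],"rotation":[0,0,0]},{"grip":1,"delta_pos":[0,0,0],"rotation":[0,0,0]},{"grip":1,"delta_pos":[0,0,0],"rotation":[0,0,0]}]' | grep force
python3 -m creep '[{"grip":1,"delta_pos":[0,0,0],"rotation":[0,0,0]},{"grip":1,"delta_pos":[0,0,0],"rotation":[0,0,0]},{"grip":1,"delta_pos":[0,0,0],"rotation":[0,0,0]},{"grip":1,"delta_pos":[0,0,0],"rotation":[0,0,0]}]'
```

```text
tool_pos: [0.5698, 0.3698, 0.1504]
orientation: [-179.9, 0.0, -74.7]
force: [0.3, -0.2, 0.4]
gripper_force: 0.0
force: [0.2, -0.1, -0.4]
gripper_force: 0.0
clock: 35.4
tool_pos: [0.5693, 0.3694, 0.1483]
orientation: [-180.0, 0.0, -74.7]
force: [2.9, 0.9, -1.1]
opening: 0.0139
gripper_force: 30.0
```

```bash

python3 -m creep '[{"grip":1,"delta_pos":[0,0,0],"rotation":[0,0,0.08]},{"grip":1,"delta_pos":[0,0,0],"rotation":[0,0,0.16]},{"grip":1,"delta_pos":[0,0,0],"rotation":[0,0,0.24]},{"grip":1,"delta_pos":[0,0,0],"rotation":[0,0,0.32]},{"grip":1,"delta_pos":[0,0,0],"rotation":[0,0,0.4]}]' | grep -E 'ori|force'
python3 -m creep '[{"grip":1,"delta_pos":[0,0,0],"rotation":[0,0,0.08]},{"grip":1,"delta_pos":[0,0,0],"rotation":[0,0,0.16]},{"grip":1,"delta_pos":[0,0,0],"rotation":[0,0,0.24]},{"grip":1,"delta_pos":[0,0,0],"rotation":[0,0,0.32]},{"grip":1,"delta_pos":[0,0,0],"rotation":[0,0,0.4]}]' | grep -E 'ori|force'
python3 -m creep '[{"grip":1,"delta_pos":[0,0,0],"rotation":[0,0,0.08]},{"grip":1,"delta_pos":[0,0,0],"rotation":[0,0,0.16]},{"grip":1,"delta_pos":[0,0,0],"rotation":[0,0,0.24]},{"grip":1,"delta_pos":[0,0,0],"rotation":[0,0,0.32]},{"grip":1,"delta_pos":[0,0,0],"rotation":[0,0,0.4]}]' | grep -E 'ori|force'
python3 -m creep '[{"grip":1,"delta_pos":[0,0,0],"rotation":[0,0,0.06]},{"grip":1,"delta_pos":[0,0,0],"rotation":[0,0,0.12]},{"grip":1,"delta_pos":[0,0,0],"rotation":[0,0,0.18]},{"grip":1,"delta_pos":[0,0,0],"rotation":[0,0,0.24]},{"grip":1,"delta_pos":[0,0,0],"rotation":[0,0,0.24]}]' | grep -E 'ori|force'
python3 -c "
from h import *
print(ctrl.get_obs()['moment'],ctrl.get_obs()['joint_pos'].round(1))"
```

```text
orientation: [-180.0, 0.0, -111.0]
force: [2.2, -0.3, -1.1]
gripper_force: 29.9
orientation: [180.0, 0.0, -147.0]
force: [-0.0, 2.2, -1.3]
gripper_force: 29.9
orientation: [179.9, 0.0, 177.1]
force: [-0.1, 1.9, -1.1]
gripper_force: 29.9
orientation: [179.9, -0.0, 155.7]
force: [-0.8, 5.0, 0.0]
gripper_force: 30.8
[1.40651962 0.29342743 0.64556832] [  49.5   24.8   -6.    -0.   -59.2 -163.7]
```

```bash

python3 -m creep '[{"grip":0,"delta_pos":[0,0,0],"rotation":[0,0,0]},{"grip":0,"delta_pos":[0,0,0],"rotation":[0,0,0]},{"grip":0,"delta_pos":[0,0,0],"rotation":[0,0,0]},{"grip":0,"delta_pos":[0,0,-0.3],"rotation":[0,0,0]},{"grip":0,"delta_pos":[0,0,-0.7],"rotation":[0,0,0]}]' | grep -E 'tool|force'
python3 -m creep '[{"grip":0,"delta_pos":[0,0,-0.4],"rotation":[0,0,-0.08]},{"grip":0,"delta_pos":[0,0,-0.9],"rotation":[0,0,-0.16]},{"grip":0,"delta_pos":[0,0,-0.9],"rotation":[0,0,-0.24]},{"grip":0,"delta_pos":[0,0,-0.9],"rotation":[0,0,-0.27]}]' | grep -E 'tool|ori|force'
python3 - <<'E'
from h import *
s=snap('wrist','w19'); o=ctrl.get_obs(); print(*to((.60,-.39,.30),180))
c=proj(s,(.568,.369,.149)).round().astype(int);print(c);cv2.imwrite('pics/c19.png',cv2.resize(s['color'][max(c[1]-70,0):c[1]+60,c[0]-75:c[0]+75,::-1],None,fx=3,fy=3))
# knob from early views
for n in('w_meter','w1','w2'):
    q=load(n);print(n,proj(q,(.5746,-.3925,.085)))
E
```

```text
tool_pos: [0.5679, 0.3679, 0.2166]
force: [0.3, 0.4, 0.2]
gripper_force: 0.0
tool_pos: [0.5694, 0.3693, 0.3108]
orientation: [179.8, 0.1, -179.7]
force: [-0.9, -0.5, -2.4]
gripper_force: 0.0
[-0.265 -7.592  0.086] [0.001 0.001 0.004]
[276 198]
w_meter [273.74932494 201.43289908]
w1 [182.05804981 140.67888624]
w2 [85.36087456 74.72292484]
```

View pics/c19.png

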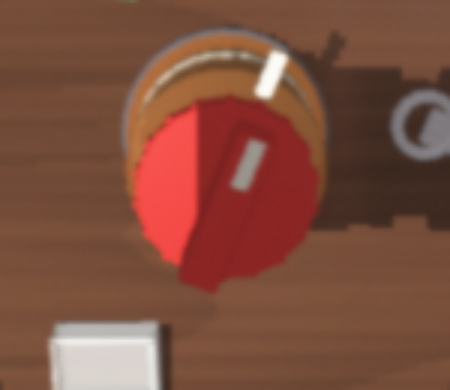

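The cap is shut: its mark at (248,165) lines up with the tab at (270,75). On to the meter.

```bash

python3 -m creep '[{"grip":0,"delta_pos":[-0.02,-0.5,0],"rotation":[0,0,0]},{"grip":0,"delta_pos":[-0.04,-0.95,0],"rotation":[0,0,0]},{"grip":0,"delta_pos":[-0.04,-0.95,0],"rotation":[0,0,0]}]' | grep tool
python3 -m creep '[{"grip":0,"delta_pos":[-0.02,-0.5,0],"rotation":[0,0,0]},{"grip":0,"delta_pos":[-0.04,-0.95,0],"rotation":[0,0,0]},{"grip":0,"delta_pos":[-0.04,-0.95,0],"rotation":[0,0,0]}]' | grep tool
python3 -m creep '[{"grip":0,"delta_pos":[-0.02,-0.5,0],"rotation":[0,0,0]},{"grip":0,"delta_pos":[-0.04,-0.95,0],"rotation":[0,0,0]},{"grip":0,"delta_pos":[-0.04,-0.95,0],"rotation":[0,0,0]}]' | grep tool
python3 -m creep '[{"grip":0,"delta_pos":[-0.02,-0.5,0],"rotation":[0,0,0]},{"grip":0,"delta_pos":[-0.04,-0.95,0],"rotation":[0,0,0]},{"grip":0,"delta_pos":[-0.04,-0.95,0],"rotation":[0,0,0]}]' | grep tool
python3 -m creep '[{"grip":0,"delta_pos":[-0.02,-0.5,0],"rotation":[0,0,0]},{"grip":0,"delta_pos":[-0.04,-0.95,0],"rotation":[0,0,0]},{"grip":0,"delta_pos":[-0.04,-0.95,0],"rotation":[0,0,0]}]' | grep tool
python3 -m creep '[{"grip":0,"delta_pos":[-0.02,-0.5,0],"rotation":[0,0,0]},{"grip":0,"delta_pos":[-0.04,-0.95,0],"rotation":[0,0,0]},{"grip":0,"delta_pos":[-0.04,-0.95,0],"rotation":[0,0,0]}]' | grep tool
python3 -m creep '[{"grip":0,"delta_pos":[-0.02,-0.5,0.3],"rotation":[0,0,0]},{"grip":0,"delta_pos":[-0.04,-0.95,0.5],"rotation":[0,0,0]},{"grip":0,"delta_pos":[-0.04,-0.95,0.5],"rotation":[0,0,0]},{"grip":0,"delta_pos":[-0.04,-0.95,0.5],"rotation":[0,0,0]}]' | grep tool
python3 - <<'E'
from h import *
s=snap('wrist','k1')
E
python3 -m creep '[{"grip":0,"delta_pos":[-0.02,-0.5,0],"rotation":[0,0,0]},{"grip":0,"delta_pos":[-0.04,-0.95,0],"rotation":[0,0,0]},{"grip":0,"delta_pos":[-0.04,-0.95,0],"rotation":[0,0,0]},{"grip":0,"delta_pos":[-0.04,-0.95,0],"rotation":[0,0,0]}]' | grep tool
python3 - <<'E'
from h import *
s=snap('wrist','k2');t=load('k1')
ims=[]
for q in(t,s):
    c=proj(q,(.5746,-.3925,.07)).round().astype(int);u,v=max(c[0]-65,0),max(c[1]-75,0);print(u,v);ims.append(cv2.resize(q['color'][v:v+130,u:u+130,::-1],None,fx=3,fy=3,interpolation=cv2.INTER_CUBIC))
    h=cv2.cvtColor(q['color'],cv2.COLOR_RGB2HSV)
    for nm,m in(('or',cv2.inRange(h,(8,150,120),(20,255,255))),('red',cv2.inRange(h,(0,150,100),(5,255,255)))):
        n,_,st,cc=cv2.connectedComponentsWithStats(m)
        print(nm,[(cc[i].round(1),st[i][4]) for i in range(1,n) if st[i][4]>8 and abs(cc[i]-c).max()<70])
cv2.imwrite('pics/kz.png',np.hstack(ims));print(ims[0].shape)
E
```

```text
tool_pos: [0.5728, 0.2698, 0.309]
tool_pos: [0.5767, 0.1751, 0.3088]
tool_pos: [0.5808, 0.0805, 0.3085]
tool_pos: [0.5849, -0.0142, 0.3082]
tool_pos: [0.589, -0.109, 0.3079]
tool_pos: [0.5932, -0.2039, 0.3075]
tool_pos: [0.5969, -0.296, 0.2565]
tool_pos: [0.6018, -0.3901, 0.2589]
117 98
or [(array([186.6, 189.1]), np.int32(87)), (array([207. , 194.5]), np.int32(25))]
red [(array([196.9, 134.3]), np.int32(23))]
209 92
or [(array([283.8, 182.8]), np.int32(64)), (array([295.5, 191.2]), np.int32(14))]
red [(array([287.9, 128.3]), np.int32(24))]
(390, 390, 3)
```

View pics/kz.png

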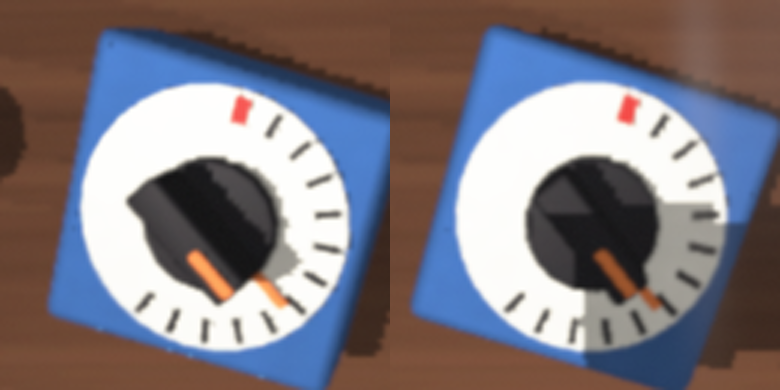

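```bash
python3 - <<'E'
from h import *
k1,k2=load('k1'),load('k2')
L={}
for nm,s,o in(('k1',k1,(117,98)),('k2',k2,(209,92))):
    h=cv2.cvtColor(s['color'],cv2.COLOR_RGB2HSV);m=cv2.inRange(h,(0,0,120),(180,60,255));f=np.zeros_like(m);f[o[1]:o[1]+130,o[0]:o[0]+130]=m[o[1]:o[1]+130,o[0]:o[0]+130]
    c=max(cv2.findContours(f,cv2.RETR_EXTERNAL,cv2.CHAIN_APPROX_NONE)[0],key=cv2.contourArea);e=cv2.fitEllipse(cv2.convexHull(c));L[nm]=e[0];print(e)
x,r=tri([(k1,L['k1']),(k2,L['k2'])]);print('dial',x,r)
p,r=tri([(k1,(186.6,189.1)),(k2,(209+613/3-130,92+272/3))]);print('ptr',p,r)
t,r=tri([(k1,(196.9,134.3)),(k2,(287.9,128.3))]);print('tick',t,r)
a=lambda d:np.degrees(np.arctan2(d[1],d[0]))
print('tickang',a(t-x),'ptrang',a(p-x))
ends=[onz(k1,(117+q[0]/3,98+q[1]/3),.0895) for q in((190,253),(226,300))];print('bar dir',a(ends[1]-ends[0]),ends)
print(*to((x[0],x[1],.2),-142.5),ctrl.get_obs()['joint_pos'].round(1))
E
```

```text
((188.33123779296875, 169.8715362548828), (86.28462219238281, 92.26937866210938), 132.26986694335938)
((275.8153381347656, 163.7023162841797), (89.50333404541016, 90.58807373046875), 80.31356048583984)
dial [ 0.57463019 -0.3910816   0.05090695] [1.8901644813004834e-05, 1.8901644812927832e-05]
ptr [ 0.58671846 -0.3837615   0.08962875] [5.625794869284844e-05, 5.625794869300914e-05]
tick [ 0.53718846 -0.37854365  0.05325712] [0.00016985046660452908, 0.00016985046660440036]
tickang 161.48606488112296 ptrang 31.197187685505906
bar dir 33.675989765909144 [array([ 0.57992227, -0.38937618,  0.0895    ]), array([ 0.59569591, -0.37886602,  0.0895    ])]
[ 0.273 -0.016  0.591] [-0.     0.001 -0.416] [-17.4  24.1   7.8  -0.  -73.7 -72.5]
```

```bash

python3 -m creep '[{"grip":0,"delta_pos":[0.15,0,0.3],"rotation":[0,0,-0.08]},{"grip":0,"delta_pos":[0.273,-0.012,0.59],"rotation":[0,0,-0.16]},{"grip":0,"delta_pos":[0.273,-0.012,0.59],"rotation":[0,0,-0.24]},{"grip":0,"delta_pos":[0.273,-0.012,0.59],"rotation":[0,0,-0.32]},{"grip":0,"delta_pos":[0.273,-0.012,0.59],"rotation":[0,0,-0.39]}]' | grep -E 'tool|ori'
python3 -m creep '[{"grip":0,"delta_pos":[0,0,0.3],"rotation":[0,0,0]},{"grip":0,"delta_pos":[0,0,0.5],"rotation":[0,0,0]},{"grip":0,"delta_pos":[0,0,0.5],"rotation":[0,0,0]}]' | grep -E 'tool|ori|force'
python3 - <<'E'
from h import *
s=snap('wrist','k3');print(*to((.5746,-.391,.088),-145),proj(s,(.5746,-.391,.0895)))
E
```

```text
tool_pos: [0.5747, -0.3899, 0.2004]
orientation: [-179.9, 0.0, -144.5]
tool_pos: [0.5731, -0.3892, 0.1472]
orientation: [179.8, -0.1, -144.8]
force: [-0.7, 0.4, 0.3]
gripper_force: 0.0
[-0.    -0.012  0.612] [ 0.001 -0.001  0.003] [272.97329834 243.1727399 ]
```

View pics/k3.png

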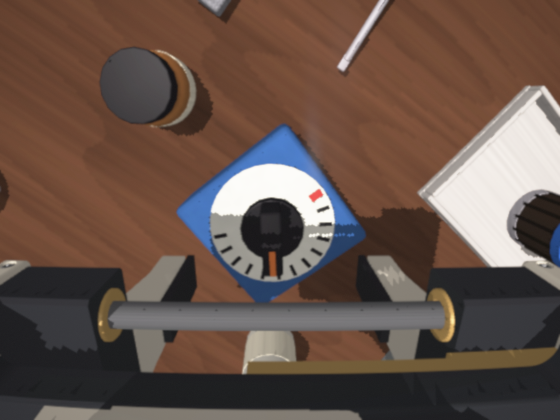

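The bar is vertical in the view at u≈271, with the pointer at (272,265), so it is aligned. Grip and turn counter-clockwise.

```bash

python3 -m creep '[{"grip":0,"delta_pos":[0,-0.01,0.3],"rotation":[0,0,0]},{"grip":0,"delta_pos":[0,-0.01,0.6],"rotation":[0,0,0]},{"grip":0,"delta_pos":[0,-0.01,0.6],"rotation":[0,0,0]},{"grip":1,"delta_pos":[0,-0.01,0.6],"rotation":[0,0,0]},{"grip":1,"delta_pos":[0,-0.01,0.6],"rotation":[0,0,0]}]' | grep -E 'tool|ori|force'
python3 -m creep '[{"grip":1,"delta_pos":[0,0,0],"rotation":[0,0,0]},{"grip":1,"delta_pos":[0,0,0],"rotation":[0,0,0]},{"grip":1,"delta_pos":[0,0,0],"rotation":[0,0,0]},{"grip":1,"delta_pos":[0,0,0],"rotation":[0,0,0]},{"grip":1,"delta_pos":[0,0,0],"rotation":[0,0,0]}]' | grep force
python3 -m creep '[{"grip":1,"delta_pos":[0,0,0],"rotation":[0,0,0]},{"grip":1,"delta_pos":[0,0,0],"rotation":[0,0,0]},{"grip":1,"delta_pos":[0,0,0],"rotation":[0,0,0]},{"grip":1,"delta_pos":[0,0,0],"rotation":[0,0,0]}]'
```

```text
tool_pos: [0.576, -0.3931, 0.0922]
orientation: [-179.8, 0.1, -144.8]
force: [0.2, -0.0, 0.2]
gripper_force: 0.0
force: [-0.3, -0.1, -0.2]
gripper_force: 0.0
clock: 43.3
tool_pos: [0.574, -0.3921, 0.0893]
orientation: [179.9, -0.0, -144.9]
force: [-1.4, 3.1, 2.0]
opening: 0.014
gripper_force: 29.7
```

```bash

python3 -m creep '[{"grip":1,"delta_pos":[0,0,0],"rotation":[0,0,-0.08]},{"grip":1,"delta_pos":[0,0,0],"rotation":[0,0,-0.16]},{"grip":1,"delta_pos":[0,0,0],"rotation":[0,0,-0.24]},{"grip":1,"delta_pos":[0,0,0],"rotation":[0,0,-0.32]},{"grip":1,"delta_pos":[0,0,0],"rotation":[0,0,-0.4]}]' | grep -E 'ori|force'
python3 -m creep '[{"grip":1,"delta_pos":[0,0,0],"rotation":[0,0,-0.08]},{"grip":1,"delta_pos":[0,0,0],"rotation":[0,0,-0.16]},{"grip":1,"delta_pos":[0,0,0],"rotation":[0,0,-0.24]},{"grip":1,"delta_pos":[0,0,0],"rotation":[0,0,-0.32]},{"grip":1,"delta_pos":[0,0,0],"rotation":[0,0,-0.4]}]' | grep -E 'ori|force'
python3 -m creep '[{"grip":1,"delta_pos":[0,0,0],"rotation":[0,0,-0.08]},{"grip":1,"delta_pos":[0,0,0],"rotation":[0,0,-0.16]},{"grip":1,"delta_pos":[0,0,0],"rotation":[0,0,-0.24]},{"grip":1,"delta_pos":[0,0,0],"rotation":[0,0,-0.32]},{"grip":1,"delta_pos":[0,0,0],"rotation":[0,0,-0.4]}]' | grep -E 'ori|force'
python3 -m creep '[{"grip":1,"delta_pos":[0,0,0],"rotation":[0,0,-0.06]},{"grip":1,"delta_pos":[0,0,0],"rotation":[0,0,-0.12]},{"grip":1,"delta_pos":[0,0,0],"rotation":[0,0,-0.18]},{"grip":1,"delta_pos":[0,0,0],"rotation":[0,0,-0.23]},{"grip":1,"delta_pos":[0,0,0],"rotation":[0,0,-0.23]}]' | grep -E 'tool|ori|force'
python3 -c "
from h import *
print(ctrl.get_obs()['moment'])"
```

```text
orientation: [-179.9, -0.0, -108.6]
force: [3.0, -1.8, -2.1]
gripper_force: 29.8
orientation: [-179.8, -0.2, -72.6]
force: [8.4, -1.3, -5.8]
gripper_force: 29.8
orientation: [-179.8, -0.3, -36.5]
force: [12.4, 5.0, -5.5]
gripper_force: 29.8
tool_pos: [0.5787, -0.3914, 0.0893]
orientation: [-179.9, -0.4, -16.0]
force: [12.4, 6.0, -4.7]
gripper_force: 30.5
[ 2.52440975 -4.31631244 -0.60582665]
```

```bash

python3 -m creep '[{"grip":0,"delta_pos":[0,0,0],"rotation":[0,0,0]},{"grip":0,"delta_pos":[0,0,0],"rotation":[0,0,0]},{"grip":0,"delta_pos":[0,0,0],"rotation":[0,0,0]},{"grip":0,"delta_pos":[0,0,-0.3],"rotation":[0,0,0]},{"grip":0,"delta_pos":[0,0,-0.8],"rotation":[0,0,0]}]' | grep -E 'tool|force'
python3 -m creep '[{"grip":0,"delta_pos":[0,0,-0.5],"rotation":[0,0,0]},{"grip":0,"delta_pos":[0,0,-1],"rotation":[0,0,0]},{"grip":0,"delta_pos":[0,0,-1],"rotation":[0,0,0]},{"grip":0,"delta_pos":[0,0,-1],"rotation":[0,0,0]}]' | grep -E 'tool|force'
python3 - <<'E'
from h import *
s=snap('wrist','k4');c=proj(s,(.5746,-.391,.07)).round().astype(int);u,v=c-65;v=max(v,0)
a=cv2.resize(s['color'][v:v+130,u:u+130,::-1],(390,390),interpolation=cv2.INTER_CUBIC)
t=snap('top','t20');b=cv2.resize(t['color'][80:290,110:450,::-1],(410,253));b=np.vstack([b,np.zeros((137,410,3),np.uint8)])
cv2.imwrite('pics/k4z.png',np.hstack([a,b])); print(u,v)
E
```

```text
tool_pos: [0.5719, -0.392, 0.1661]
force: [2.3, -0.3, 0.3]
gripper_force: 0.0
tool_pos: [0.5746, -0.3932, 0.2713]
force: [1.1, 0.4, -0.5]
gripper_force: 0.0
208 126
```

View pics/k4z.png

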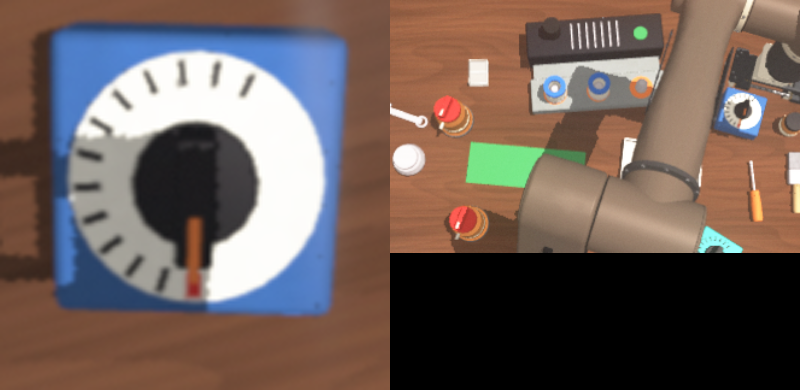

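The pointer at (194,245) meets the red tick at (194,290). The cap is shut, both fresh cartridges are seated, and the bystanders look undisturbed. Handing in.

```bash
python3 -c "
from plant import ctrl
print(ctrl.get_obs()['clock'],ctrl.close_job())"
```

```text
the job is handed in; nothing more can be done
46.3 None
```

The job is handed in at 46 s on the robot's clock, with no verdict returned: the used cartridge stands in the tray, both fresh ones are home on spigots, the vent cap is shut and the meter knob is at zero, all seen in the camera views.

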